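Lay out the parts of a dismantled scanner

ROBOT

A 6-joint arm with a two-finger parallel gripper is mounted at the origin on the work surface. World frame = base frame: x ahead of the robot, y to its left, z up, the work surface at z = 0. Lengths are in m, angles in degrees, forces in N, time in s.
With the tool pointing down it reaches from about 0.3 to 0.75 m from the base axis. Payload 8.5 kg.
Tool frame: the origin (TCP) lies midway between the tips of the shut fingers; the grasp point (between the pads) lies 19 mm behind it (env.pinch_z is the z of the grasp point in the tool frame, in m); z points along the fingers, y is the line along which they close (so a half turn about z gives the same grasp; the last joint's range is limited). The gripper opens to 85 mm and grips with 20 to 120 N. Pads are 22 mm wide; open, the fingers measure 114 mm over their backs; the gripper's body (76 mm by 85 mm) begins 54 mm behind the grasp point. The pads swing forward as they close: fully open they stand 13 mm farther back than shut.
Start: joints at [-85.044, 21.807, 74.336, -0, 83.858, -12.336], TCP at [0.163, -0.525, 0.198] pointing down, gripper open.
Joint ranges: [-178.18, 178.18], [-50.72, 133.34], [12.68, 142.11], [-81.47, 261.47], [9.98, 163.14], [-165.26, 165.26]. Speed limits (degrees/s): [136.94, 136.94, 180, 180, 180, 180].

INTERFACE

Orientations are given as a 3x3 rotation matrix whose columns are the frame's x, y, z axes.
In Python, from rig import env gives the robot as it stands.
- The arm moves only by the tool arm_command, never from a script. Its argument "deltas" is a list of rows, each an object of numbers: "rx", "ry", "rz": the turn, a rotation vector about the tool's x, y, z in rad; "dx", "dy", "dz": the shift along the tool's x, y, z in m; "fingers": the finger opening in m, from 0 to 0.0854. In form: [{"rx": .., "ry": .., "rz": .., "dx": .., "dy": .., "dz": .., "fingers": ..}, ...]. A call has 1 to 12 rows; each row shifts and turns the commanded pose from where the row before left it, along the tool's axes as they then stand; what a row does not reach is not made up. A row lasts 1/10 s, in which the tool goes at most 50 mm and 8.59 degrees, less where a joint would pass 70% of its speed; a pose out of reach is approached as far as the arm can. A call is refused whole if a number of a shift passes 0.05 or a number of a turn 0.15, either way. A call with a gripper value outside its range is refused whole. The fingers move at their own pace and stop on an object; "squeeze" is the grip in N (left out, the last holds). Time passes only in rows, so rows that do not move let the fingers close. It gives the time, the measured TCP pose, the force, the opening and the grip force at its end, in the units of the state.
- env.observe(): the state, without advancing time (a new reading comes with each control period).
- env.get_image(name): name is "side" or "top"; returns a dict with "color" (480x640x3 uint8, blue, green, red), "camera_matrix" (3x3 intrinsics, pixels), "eye" and "orientation" of the camera in the world. Camera axes: x right, y up, looking along -z (the intrinsics and any distortion apply to the point x, -y, -z); pixel columns grow to the right and rows downward; lengths in m; the calibration is good to about 2 mm. A picture is of the moment at which its call begins. There is no depth.
- env.close_job(): hands the job in; it is judged then, once.
Trained networks look in a picture, given as the dict that the camera call returned (one of the last four; its "shot" number tells which), for a name from the list of things; names that differ only in an ending like _2 or _b are one class to them, and where a whole thing is asked for, a point or a joint stands for the part that bears it (a point fixed in the world has none). Each returns a list of dicts, best first, with "p" (0 to 1); they miss things now and then, are a little off and sometimes report something else, mostly with a low value. They report only what shows in the picture. A call takes as long as a camera call. They do not tell look-alikes from the thing itself.
- env.look_for(query, picture): "box" ([left, top, right, bottom] in pixels, round what is visible of it).
- env.tip_of(query, picture): "location" ([column, row] in pixels: a listed point, or the origin of a listed thing).
The state is a dict: "time_s": time; "q": joint angles; "qvel": joint speeds; "joint_efforts": joint torques, N m; "position": TCP position; "tool_rot": TCP orientation; "ft_force": force on the tool from outside, world axes, zero at the start; "wrist_torque": the same for the moment, N m; "grip_width": finger opening in m; "gripper_force": force on a finger pad.
Only numpy, scipy, OpenCV 4.12 (cv2) and the standard library are available. Lean on these libraries where they do the work, as an engineer would, in place of code of your own. Each camera call takes 0.05 s, during which the arm holds its last target. There are 200 camera calls.

TASK

Lay out the dismantled scanner for reassembly: stand the battery pack in the centre of the cork pad between the scanner and the antenna rack, the round loudspeaker in the centre of the pad on the scanner's other side, and the antenna base, stud up, in the centre of the pad on the rack's other side. Then stand the silver knob upright on top of the battery pack, in the middle. Leave the scanner where it lies.

Things in the scene. Friction and masses are not known exactly. Their poses are not given: they have to be found in the camera images.
- battery: battery pack: flat black plastic block, 64 (x) x 44 (y) x 20 (z) mm, 110 g or so, with three tiny brass contacts at the +x end of its top; lies flat on the table; origin at the centre of its underside, z up
- loudspeaker: loudspeaker: round steel-rimmed disc, 50 mm diameter, 20 mm high, dark cone facing up; lies flat on the table; origin at the centre of its underside, z up
- antenna_base: antenna base: black plastic foot, a round flange 52 mm in diameter and 10 mm high, on it an upright round collar 24 mm in diameter from 10 to 40 mm height (the place to grip), on top a brass stud 8 mm in diameter up to 52 mm; stands on the table; origin at the centre of its underside, z up
- knob: silver rotary knob, loose: ribbed aluminium cylinder 32 mm in diameter, about 33 mm over the ribs, 18 mm high, with a short black pointer line on top; stands on the table; origin at the centre of its underside, z up
- scanner: grey handheld scanner lying on its back on the mat, 135 (x) x 62 (y) x 34 (z) mm with screen and keys up, two short connectors at its +x end; loose, 280 g, to be left there; origin at the centre of its underside, 2 mm above the table
- rack: slotted wooden antenna rack, 150 (x) x 84 (y) x 44 (z) mm, with three collapsed metal whips lying in its slots along x, fixed; origin at the centre of its underside, 2 mm above the table
- pad_1: one of three identical square cork pads, 72 x 72 x 3 mm, fixed on a thin black mat; origin at the centre of its underside; its top is 5 mm above the table. Pads, scanner and rack form one row across in front of the robot: pad, scanner (or rack), pad, rack (or scanner), pad, about 125 mm centre to centre; which pad is where, and which way round, varies
- pad_2: one of three identical square cork pads, 72 x 72 x 3 mm, fixed on a thin black mat; origin at the centre of its underside; its top is 5 mm above the table. Pads, scanner and rack form one row across in front of the robot: pad, scanner (or rack), pad, rack (or scanner), pad, about 125 mm centre to centre; which pad is where, and which way round, varies
- pad_3: one of three identical square cork pads, 72 x 72 x 3 mm, fixed on a thin black mat; origin at the centre of its underside; its top is 5 mm above the table. Pads, scanner and rack form one row across in front of the robot: pad, scanner (or rack), pad, rack (or scanner), pad, about 125 mm centre to centre; which pad is where, and which way round, varies
Mind the look-alikes: they are no part of the job. Leave any turquoise look-alike of the pad_3 alone. Several things have the shape of the antenna_base; the one meant has the colours described above.

How it is judged:
By the outcome, as a careful person would: the job done as asked, in the order asked, and still so for the second after the job is handed in, with the robot touching nothing.
It also fails if it takes over 96 s, if anything falls off the work surface, if the arm or the gripper's body presses on something with over 40 N, if the wrist force passes 120 N, or if a joint passes its speed limit or range.

## Working session

There is one attempt and no reset: what is moved stays moved. The work goes in short steps, Python scripts to look and compute and a tool call to move; the robot and the scene stay as the last step left them, time stands still between calls to the robot, and variables do not carry over. Pictures are saved under pics/ and viewed, at most 14 in all, crops included, and the job is handed in when it is done.

Besides the shell and the picture viewer there is one more tool, called after "Request:" in YAML: its name, and indented under it one key for each argument. arm_command: Moves the arm, as the interface text tells. Its arguments: {"type":"object","properties":{"deltas":{"type":"array"},"squeeze":{"type":"number"}},"required":["deltas"]}

```bash
ls; mkdir -p pics; cat > h.py <<'E'
import numpy as np, cv2
from rig import env
def px(pic,uv,z):
    K=np.array(pic["camera_matrix"]);R=np.array(pic["orientation"]);e=np.array(pic["eye"])
    d=np.linalg.inv(K)@[uv[0],uv[1],1]; d=R@(d*[1,-1,-1])
    return e+d*(z-e[2])/d[2]
def proj(pic,p):
    K=np.array(pic["camera_matrix"]);R=np.array(pic["orientation"]);e=np.array(pic["eye"])
    c=(R.T@(np.array(p)-e))*[1,-1,-1]; u=K@c; return u[:2]/u[2]
E
python3 - <<'E'
from h import *
for n in("top","side"):
    p=env.get_image(n); cv2.imwrite(f"pics/{n}0.png",p["color"]); print(n,p["eye"],[k for k in p], np.round(p["camera_matrix"],1).tolist())
    for q,z in(("battery",0),("loudspeaker",0),("antenna_base",0),("knob",0),("scanner",.002),("rack",.002),("pad_1",.002)):
        print(q)
        for r in env.tip_of(q,p)[:6]: print("  tip",round(r["p"],2),np.round(r["location"]),np.round(px(p,r["location"],z),3))
        for r in env.look_for(q,p)[:5] if n=="top" else []: print("  box",round(r["p"],2),np.round(r["box"]))
print(env.pinch_z, env.observe())
E
```

```text
pics
top [0.49221961 0.01105716 1.0198951 ] ['color', 'camera_matrix', 'eye', 'orientation', 'shot'] [[454.4, 0.0, 320.4], [0.0, 454.4, 234.2], [0.0, 0.0, 1.0]]
battery
  tip 0.73 [143. 264.] [0.464 0.416 0.   ]
  tip 0.73 [512. 238.] [ 0.501 -0.412  0.   ]
  box 0.56 [125. 249. 158. 278.]
loudspeaker
  tip 0.76 [253. 274.] [0.435 0.17  0.   ]
  box 0.91 [242. 261. 265. 288.]
antenna_base
  tip 0.86 [324. 274.] [0.433 0.011 0.   ]
  tip 0.66 [372. 266.] [ 0.447 -0.097  0.   ]
  box 0.88 [314. 261. 337. 282.]
  box 0.62 [360. 254. 383. 275.]
knob
  tip 0.47 [513. 237.] [ 0.504 -0.414  0.   ]
  box 0.66 [126. 250. 157. 278.]
  box 0.63 [506. 232. 521. 247.]
scanner
  tip 0.71 [396. 198.] [ 0.599 -0.157  0.002]
  box 0.69 [381. 161. 411. 224.]
rack
  tip 0.58 [287. 203.] [0.593 0.089 0.002]
  box 0.96 [262. 168. 306. 238.]
pad_1
  tip 0.92 [444. 191.] [ 0.611 -0.264  0.002]
  tip 0.83 [158. 206.] [0.593 0.379 0.002]
  tip 0.77 [334. 200.] [ 0.598 -0.017  0.002]
  tip 0.69 [228. 205.] [0.593 0.222 0.002]
  box 0.88 [321. 183. 355. 216.]
  box 0.84 [210. 187. 244. 223.]
  box 0.75 [430. 1
[... 790 characters left out ...]
8580840e+01, -1.23355041e+01]), 'qvel': array([-0.00113327, -0.01599469, -0.0051033 , -0.00170258, -0.04207762,
       -0.01368085]), 'joint_efforts': array([-6.00563089e-04, -4.48341000e+01, -2.31468093e+01, -2.56985441e-04,
        5.15290922e-04,  2.34084087e-05]), 'position': array([ 0.16348655, -0.5251173 ,  0.19824223]), 'tool_rot': array([[ 9.54799848e-01,  2.97249476e-01,  5.28044704e-06],
       [ 2.97249476e-01, -9.54799847e-01, -2.83339927e-05],
       [-3.38049447e-06,  2.86229021e-05, -1.00000000e+00]]), 'ft_force': array([0.0311539 , 0.30396578, 0.05486369]), 'wrist_torque': array([-0.00174672, -0.02734312, -0.07302521]), 'gripper_force': 0.0, 'grip_width': 0.08574703298480883}
```

```bash
python3 - <<'E'
import cv2
a=cv2.imread("pics/top0.png")[150:300,110:540]; cv2.imwrite("pics/top0c.png",cv2.resize(a,None,fx=1.86,fy=1.86,interpolation=2))
E
```

```text
(no output)
```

View pics/top0c.png

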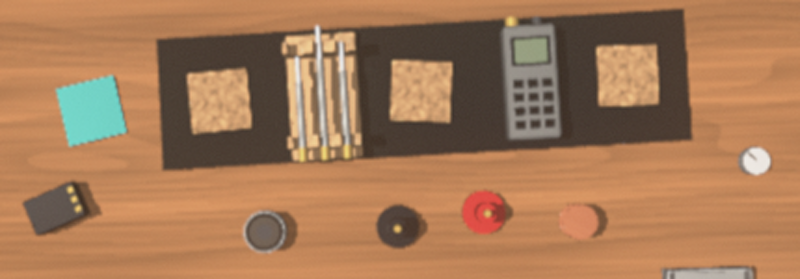

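View pics/side0.png

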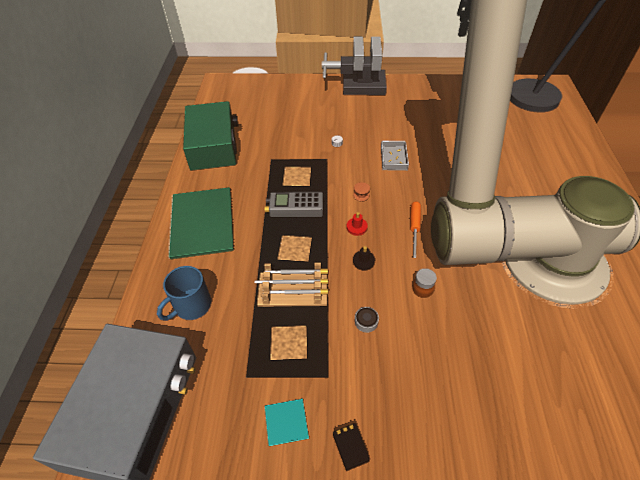

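```bash
cat >> h.py <<'E'
from scipy.optimize import minimize
def ring(d,z,n=40):
    a=np.linspace(0,2*np.pi,n,endpoint=False); return np.c_[d/2*np.cos(a),d/2*np.sin(a),0*a+z]
def box(a,b,z0,z1): return np.array([[x*a/2,y*b/2,z] for x in(-1,1) for y in(-1,1) for z in(z0,z1)])
M={"battery":[box(.064,.044,0,.02)],"loudspeaker":[np.r_[ring(.05,0),ring(.05,.02)]],
 "antenna_base":[np.r_[ring(.052,0),ring(.052,.01)],np.r_[ring(.024,.01),ring(.024,.04)],np.r_[ring(.008,.04),ring(.008,.052)]],
 "knob":[np.r_[ring(.0325,0),ring(.0325,.018)]],"pad":[box(.072,.072,.003,.003)]}
def sil(pic,parts,pose,z0,win,S=6):
    x0,y0,x1,y1=win; im=np.zeros(((y1-y0)*S,(x1-x0)*S),np.uint8); c,s=np.cos(pose[2]),np.sin(pose[2])
    for P in parts:
        W=np.c_[P[:,0]*c-P[:,1]*s+pose[0],P[:,0]*s+P[:,1]*c+pose[1],P[:,2]+z0]
        u=np.array([proj(pic,w) for w in W]); u=(u+.5-[x0,y0])*S
        cv2.fillConvexPoly(im,cv2.convexHull(np.round(u).astype(np.int32)),255)
    return im
def mask(pic,win,fn,S=6):
    x0,y0,x1,y1=win; c=cv2.resize(pic["color"][y0:y1,x0:x1],None,fx=S,fy=S,interpolation=cv2.INTER_CUBIC)
    m=fn(c.astype(int)).astype(np.uint8)*255
    n,l,st,_=cv2.connectedComponentsWithStats(m); 
    if n<2: return m
    k=1+np.argmax(st[1:,4]); m=(l==k).astype(np.uint8)*255
    cs,_=cv2.findContours(m,cv2.RETR_EXTERNAL,cv2.CHAIN_APPROX_NONE); cv2.drawContours(m,cs,-1,255,-1); return m
def fit(pics,name,guess,z0,fn,yaw=False,r=.06):
    """joint and per-camera pose fit by silhouette IoU"""
    out=[]; D=[]
    for p in pics:
        c=np.array([proj(p,(guess[0]+a,guess[1]+b,z0+.01)) for a in(-r,r) for b in(-r,r)])
        w=[*np.floor(c.min(0)).astype(int),*np.ceil(c.max(0)).astype(int)]; w=[max(0,w[0]),max(0,w[1]),min(640,w[2]),min(480,w[3])]
        D.append((p,w,mask(p,w,fn)))
    def run(D):
        def cost(v):
            t=0
            for p,w,m in D:
                s=sil(p,M[name],v if yaw else [v[0],v[1],guess[2]],z0,w); t-=(s&m).sum()/max(1,(s|m).sum())
            return t/len(D)
        g=np.array(guess[:3 if yaw else 2],float); n=len(g); b=None
        for st in(.012,.004):
            sx=np.vstack([g]+[g+np.eye(n)[i]*([st,st,st*25][i]) for i in range(n)])
            o=minimize(cost,g,method="Nelder-Mead",options=dict(initial_simplex=sx,xatol=1e-4,fatol=1e-4)); g=o.x
        return np.round(g,4),round(-o.fun,3)
    print(name,"joint",*run(D),"each",*[run([d]) for d in D]); return D
dark=lambda c:c.max(2)<95
light=lambda c:c.max(2)>110
silver=lambda c:(c.min(2)>125)
E
cat > m.py <<'E'
from h import *
P=[env.get_image("top"),env.get_image("side")]
for g in((.593,.22,0),(.598,-.02,0),(.608,-.27,0)): fit(P,"pad",g,.002,light,True,.048)
a=fit(P,"battery",(.468,.418,.3),0,dark,True)
b=fit(P,"loudspeaker",(.438,.165,0),0,lambda c:(c.max(2)<95)|(c.max(2)-c.min(2)<35))
c=fit(P,"antenna_base",(.435,.01,0),0,dark)
d=fit(P,"knob",(.504,-.412,0),0,silver,r=.035)
cv2.imwrite("pics/masks.png",cv2.vconcat([cv2.hconcat([cv2.resize(np.hstack([cv2.cvtColor(m,8),cv2.resize(p["color"][w[1]:w[3],w[0]:w[2]],m.shape[::-1])]),(380,140)) for p,w,m in D]) for D in(a,b,c,d)]))
E
python3 m.py
```

```text
pad joint [0.5952 0.2215 0.0742] 0.956 each (array([0.5952, 0.2231, 0.0737]), np.float64(0.942)) (array([0.5954, 0.2212, 0.0705]), np.float64(0.982))
pad joint [ 0.6012 -0.0217 -0.0629] 0.953 each (array([ 0.6011, -0.02  , -0.0593]), np.float64(0.941)) (array([ 0.6011, -0.0221, -0.054 ]), np.float64(0.977))
pad joint [ 0.6135 -0.27    0.0106] 0.948 each (array([ 0.6133, -0.2692,  0.006 ]), np.float64(0.941)) (array([ 0.6137, -0.271 ,  0.0056]), np.float64(0.956))
battery joint [0.4711 0.415  1.9655] 0.562 each (array([ 0.4679,  0.4048, -0.2822]), np.float64(0.169)) (array([0.4711, 0.415 , 1.963 ]), np.float64(0.944))
loudspeaker joint [0.4369 0.1676] 0.901 each (array([0.4358, 0.1684]), np.float64(0.894)) (array([0.4378, 0.1657]), np.float64(0.916))
antenna_base joint [0.439  0.0096] 0.863 each (array([0.4398, 0.011 ]), np.float64(0.846)) (array([0.4389, 0.0089]), np.float64(0.882))
knob joint [ 0.5065 -0.4182] 0.817 each (array([ 0.5065, -0.4178]), np.float64(0.86)) (array([ 0.5065, -0.4191]), np.float64(0.777))
```

View pics/masks.png

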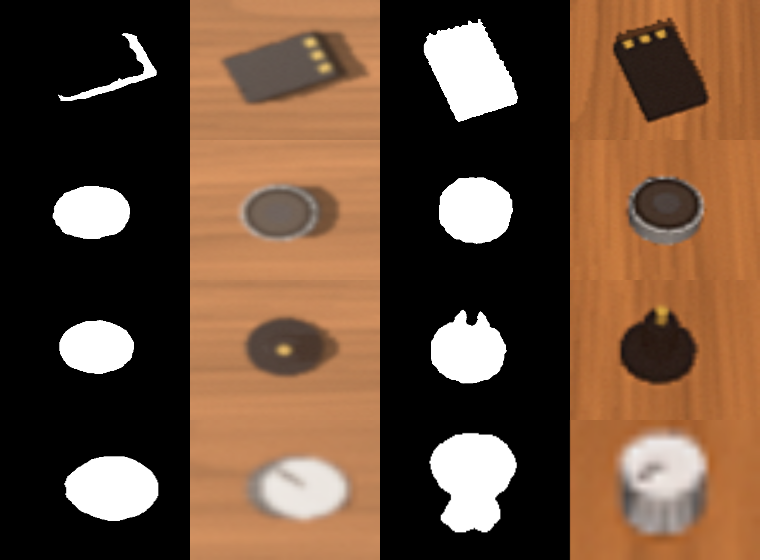

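```bash
cat > m2.py <<'E'
from h import *
P=[env.get_image("top"),env.get_image("side")]
for p,uv in((P[0],(143,264)),(P[0],(324,277)),(P[0],(510,245)),(P[1],(337,145))): print(p["color"][int(uv[1]),int(uv[0])])
f=lambda c:(c[...,2]-c[...,0]<35)
a=fit(P,"battery",(.471,.415,-1.18),0,f,True)
c=fit(P,"antenna_base",(.439,.01,0),0,f)
d=fit(P,"knob",(.504,-.415,0),0,f,r=.04)
cv2.imwrite("pics/masks2.png",cv2.vconcat([cv2.hconcat([cv2.resize(np.hstack([cv2.cvtColor(m,8),cv2.resize(p["color"][w[1]:w[3],w[0]:w[2]],m.shape[::-1])]),(380,140)) for p,w,m in D]) for D in(a,c,d)]))
E
python3 m2.py
```

```text
[79 86 96]
[55 63 79]
[ 91 135 197]
[129 135 141]
battery joint [ 0.4706  0.4163 -1.183 ] 0.864 each (array([ 0.4718,  0.4182, -1.2201]), np.float64(0.853)) (array([ 0.4711,  0.4161, -1.1898]), np.float64(0.878))
antenna_base joint [0.4394 0.0099] 0.821 each (array([0.4395, 0.0107]), np.float64(0.827)) (array([0.4393, 0.0079]), np.float64(0.817))
knob joint [ 0.5064 -0.4174] 0.843 each (array([ 0.5062, -0.4159]), np.float64(0.854)) (array([ 0.5059, -0.4199]), np.float64(0.834))
```

View pics/masks2.png

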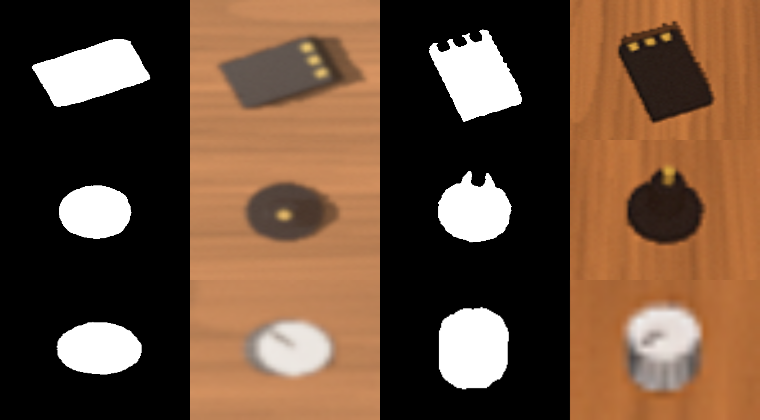

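Request:
arm_command:
  deltas:
    - {"rz": -0.141}
    - {"rz": -0.141}
    - {"rz": -0.141}
    - {"rz": -0.141}
    - {"rz": -0.141}
    - {"rz": -0.141}
    - {"rz": -0.141}
    - {"rz": -0.141}
    - {"rz": -0.141}
    - {"dy": 0.04, "dx": 0.03}
    - {"dy": 0.04, "dx": 0.03}
    - {"dy": 0.04, "dx": 0.03}
  squeeze: 40

```text
invalid input
```

Request:
arm_command:
  deltas:
    - {"rx": 0, "ry": 0, "rz": -0.141, "dx": 0, "dy": 0, "dz": 0, "fingers": 0.085}
    - {"rx": 0, "ry": 0, "rz": -0.141, "dx": 0, "dy": 0, "dz": 0, "fingers": 0.085}
    - {"rx": 0, "ry": 0, "rz": -0.141, "dx": 0, "dy": 0, "dz": 0, "fingers": 0.085}
    - {"rx": 0, "ry": 0, "rz": -0.141, "dx": 0, "dy": 0, "dz": 0, "fingers": 0.085}
    - {"rx": 0, "ry": 0, "rz": -0.141, "dx": 0, "dy": 0, "dz": 0, "fingers": 0.085}
    - {"rx": 0, "ry": 0, "rz": -0.141, "dx": 0, "dy": 0, "dz": 0, "fingers": 0.085}
    - {"rx": 0, "ry": 0, "rz": -0.141, "dx": 0, "dy": 0, "dz": 0, "fingers": 0.085}
    - {"rx": 0, "ry": 0, "rz": -0.141, "dx": 0, "dy": 0, "dz": 0, "fingers": 0.085}
    - {"rx": 0, "ry": 0, "rz": -0.141, "dx": 0, "dy": 0, "dz": 0, "fingers": 0.085}
    - {"rx": 0, "ry": 0, "rz": 0, "dx": 0.03, "dy": 0.04, "dz": 0, "fingers": 0.085}
    - {"rx": 0, "ry": 0, "rz": 0, "dx": 0.03, "dy": 0.04, "dz": 0, "fingers": 0.085}
    - {"rx": 0, "ry": 0, "rz": 0, "dx": 0.03, "dy": 0.04, "dz": 0, "fingers": 0.085}
  squeeze: 40

```text
time_s: 2.55
position: [0.2845, -0.4341, 0.1983]
tool_rot: [[0.001, 1.0, 0.0], [1.0, -0.001, -0.0], [-0.0, 0.0, -1.0]]
ft_force: [0.8, -0.2, 1.5]
grip_width: 0.0847
gripper_force: 0.0
```

Request:
arm_command:
  deltas:
    - {"rx": 0, "ry": 0, "rz": 0, "dx": 0.03, "dy": 0.04, "dz": 0, "fingers": 0.085}
    - {"rx": 0, "ry": 0, "rz": 0, "dx": 0.03, "dy": 0.04, "dz": 0, "fingers": 0.085}
    - {"rx": 0, "ry": 0, "rz": 0, "dx": 0.03, "dy": 0.04, "dz": 0, "fingers": 0.085}
    - {"rx": 0, "ry": 0, "rz": 0, "dx": 0.03, "dy": 0.04, "dz": 0, "fingers": 0.085}
    - {"rx": 0, "ry": 0, "rz": 0, "dx": 0.05, "dy": 0, "dz": 0, "fingers": 0.085}
    - {"rx": 0, "ry": 0, "rz": 0, "dx": 0.05, "dy": 0, "dz": 0, "fingers": 0.085}
    - {"rx": 0, "ry": 0, "rz": 0, "dx": 0.05, "dy": 0, "dz": 0, "fingers": 0.085}
    - {"rx": 0, "ry": 0, "rz": 0, "dx": 0.05, "dy": 0, "dz": 0, "fingers": 0.085}
    - {"rx": 0, "ry": 0, "rz": 0, "dx": 0.05, "dy": 0, "dz": 0, "fingers": 0.085}
    - {"rx": 0, "ry": 0, "rz": 0, "dx": 0.05, "dy": 0, "dz": 0, "fingers": 0.085}
    - {"rx": 0, "ry": 0, "rz": 0, "dx": 0.05, "dy": 0, "dz": 0, "fingers": 0.085}
    - {"rx": 0, "ry": 0, "rz": 0, "dx": 0.05, "dy": 0, "dz": 0, "fingers": 0.085}

```text
time_s: 3.75
position: [0.4431, 0.0869, 0.1985]
tool_rot: [[0.0, 1.0, 0.001], [1.0, -0.0, -0.0], [-0.0, 0.001, -1.0]]
ft_force: [0.9, -0.6, 1.0]
grip_width: 0.0855
gripper_force: 0.0
```

Request:
arm_command:
  deltas:
    - {"rx": 0, "ry": 0, "rz": 0, "dx": 0.05, "dy": 0, "dz": 0, "fingers": 0.085}
    - {"rx": 0, "ry": 0, "rz": 0, "dx": 0.05, "dy": 0, "dz": 0, "fingers": 0.085}
    - {"rx": 0, "ry": 0, "rz": 0, "dx": 0.05, "dy": 0, "dz": 0, "fingers": 0.085}
    - {"rx": 0, "ry": 0, "rz": 0, "dx": 0.05, "dy": 0, "dz": 0, "fingers": 0.085}
    - {"rx": 0, "ry": 0, "rz": 0, "dx": 0.05, "dy": 0, "dz": 0, "fingers": 0.085}
    - {"rx": 0, "ry": 0, "rz": 0, "dx": 0.05, "dy": 0.01, "dz": 0, "fingers": 0.085}
    - {"rx": 0, "ry": 0, "rz": 0, "dx": 0.03, "dy": 0.013, "dz": 0.03, "fingers": 0.085}
    - {"rx": 0, "ry": 0, "rz": -0.128, "dx": 0, "dy": 0, "dz": 0.02, "fingers": 0.085}
    - {"rx": 0, "ry": 0, "rz": -0.128, "dx": 0, "dy": 0, "dz": 0.02, "fingers": 0.085}
    - {"rx": 0, "ry": 0, "rz": -0.128, "dx": 0, "dy": 0, "dz": 0.02, "fingers": 0.085}
    - {"rx": 0, "ry": 0, "rz": 0, "dx": 0, "dy": 0, "dz": 0, "fingers": 0.085}

```text
time_s: 4.85
position: [0.4651, 0.4132, 0.1056]
tool_rot: [[-0.376, 0.927, -0.005], [0.927, 0.376, -0.003], [-0.001, -0.005, -1.0]]
ft_force: [-0.6, -0.7, 0.2]
grip_width: 0.0848
gripper_force: 0.0
```

Request:
arm_command:
  deltas:
    - {"rx": 0, "ry": 0, "rz": 0, "dx": 0, "dy": 0.003, "dz": 0.04, "fingers": 0.085}
    - {"rx": 0, "ry": 0, "rz": 0, "dx": 0, "dy": 0, "dz": 0.035, "fingers": 0.085}
    - {"rx": 0, "ry": 0, "rz": 0, "dx": 0, "dy": 0, "dz": 0, "fingers": 0.085}
    - {"rx": 0, "ry": 0, "rz": 0, "dx": 0, "dy": 0, "dz": 0, "fingers": 0.085}

```text
time_s: 5.25
position: [0.4697, 0.4154, 0.0348]
tool_rot: [[-0.373, 0.928, 0.001], [0.928, 0.373, 0.001], [0.0, 0.001, -1.0]]
ft_force: [0.5, 1.0, 0.1]
grip_width: 0.085
gripper_force: 0.0
```

Request:
arm_command:
  deltas:
    - {"rx": 0, "ry": 0, "rz": 0, "dx": 0.0005, "dy": 0.001, "dz": 0.02, "fingers": 0.085}
    - {"rx": 0, "ry": 0, "rz": 0, "dx": 0, "dy": 0, "dz": 0.012, "fingers": 0.085}
    - {"rx": 0, "ry": 0, "rz": 0, "dx": 0, "dy": 0, "dz": 0, "fingers": 0.03}
    - {"rx": 0, "ry": 0, "rz": 0, "dx": 0, "dy": 0, "dz": 0, "fingers": 0.03}
    - {"rx": 0, "ry": 0, "rz": 0, "dx": 0, "dy": 0, "dz": 0, "fingers": 0.03}
    - {"rx": 0, "ry": 0, "rz": 0, "dx": 0, "dy": 0, "dz": 0, "fingers": 0.03}
    - {"rx": 0, "ry": 0, "rz": 0, "dx": 0, "dy": 0, "dz": 0, "fingers": 0.03}
    - {"rx": 0, "ry": 0, "rz": 0, "dx": 0, "dy": 0, "dz": 0, "fingers": 0.03}
    - {"rx": 0, "ry": 0, "rz": 0, "dx": 0, "dy": 0, "dz": 0, "fingers": 0.03}
    - {"rx": 0, "ry": 0, "rz": 0, "dx": 0, "dy": 0, "dz": 0, "fingers": 0.03}
  squeeze: 40

```text
time_s: 6.25
position: [0.4698, 0.4159, 0.0012]
tool_rot: [[-0.375, 0.927, -0.0], [0.927, 0.375, 0.0], [0.0, -0.0, -1.0]]
ft_force: [0.0, -1.4, 0.2]
grip_width: 0.03
gripper_force: 0.0
```

```bash
python3 - <<'E'
from h import *
p=env.get_image("side");print(proj(p,(.47,.416,.01)))
cv2.imwrite("pics/s1.png",cv2.resize(p["color"][280:480,220:480],None,fx=3,fy=3))
E
```

```text
[350.97874273 445.7048493 ]
```

View pics/s1.png

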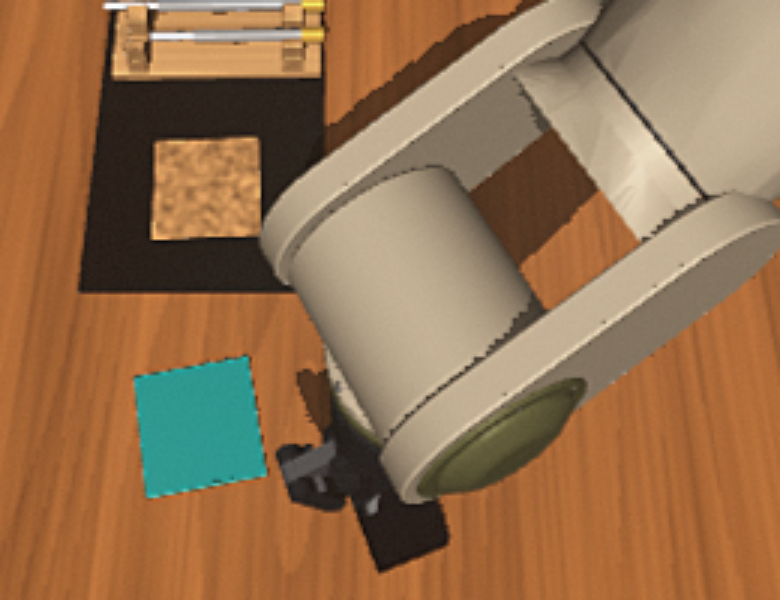

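```bash
python3 - <<'E'
from h import *
for i in range(3):
    p=env.get_image("side" if i<2 else "top");o=env.observe();print(o["time_s"],o["grip_width"],o["gripper_force"],o["position"],o["ft_force"],o["wrist_torque"])
cv2.imwrite("pics/t1.png",cv2.resize(p["color"][200:320,100:240],None,fx=4,fy=4))
E
```

```text
6.35 0.029823581150066905 0.0 [0.46977349 0.415866   0.0012088 ] [ 0.61655899 -0.293987   -0.02480653] [ 0.01405868 -0.01132837  0.02391102]
6.4 0.029817349411728953 0.0 [0.46980133 0.41587164 0.00122574] [0.15500715 0.52630191 0.38972119] [-0.01170541 -0.0077897  -0.04432276]
6.45 0.029875577894727477 0.0 [0.46979445 0.41587909 0.00118516] [ 0.20346894  0.27590462 -0.90117996] [0.04448115 0.00679904 0.00974882]
```

View pics/t1.png

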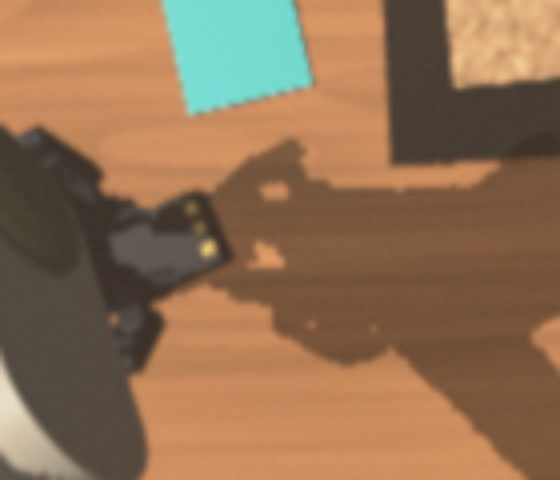

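```bash
python3 - <<'E'
from h import *
p=env.get_image("side")
for h in(-.057,-.03,-.015,.015,.03,.042,.057):
  print(h,[np.round((proj(p,(.4698+.927*h,.4159+.375*h,z))-[220,280])*3).tolist() for z in(.001,.02,.04,.08)])
c=p["color"][400:470,290:380]; cv2.imwrite("pics/s2.png",cv2.convertScaleAbs(cv2.resize(c,None,fx=8,fy=8,interpolation=2),alpha=2.2,beta=10))
E
```

```text
-0.057 [[482.0, 466.0], [485.0, 457.0], [488.0, 446.0], [495.0, 424.0]]
-0.03 [[440.0, 483.0], [442.0, 473.0], [445.0, 463.0], [450.0, 441.0]]
-0.015 [[416.0, 492.0], [418.0, 483.0], [420.0, 473.0], [424.0, 451.0]]
0.015 [[369.0, 511.0], [370.0, 502.0], [371.0, 492.0], [373.0, 471.0]]
0.03 [[345.0, 520.0], [345.0, 511.0], [346.0, 502.0], [346.0, 481.0]]
0.042 [[325.0, 528.0], [325.0, 519.0], [325.0, 509.0], [325.0, 489.0]]
0.057 [[301.0, 537.0], [300.0, 529.0], [300.0, 519.0], [299.0, 499.0]]
```

View pics/s2.png

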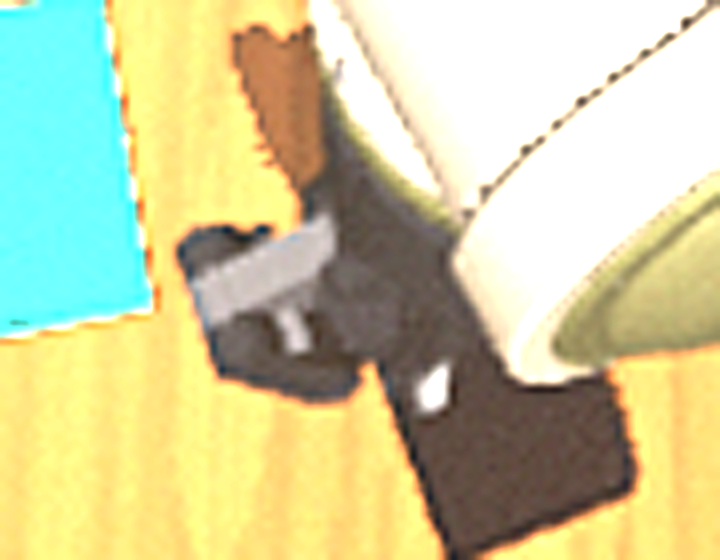

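Request:
arm_command:
  deltas:
    - {"rx": 0, "ry": 0, "rz": 0, "dx": 0, "dy": 0, "dz": 0, "fingers": 0.0}
    - {"rx": 0, "ry": 0, "rz": 0, "dx": 0, "dy": 0, "dz": 0, "fingers": 0.0}
    - {"rx": 0, "ry": 0, "rz": 0, "dx": 0, "dy": 0, "dz": 0, "fingers": 0.0}

```text
time_s: 6.8
position: [0.4698, 0.4159, 0.0012]
tool_rot: [[-0.375, 0.927, -0.0], [0.927, 0.375, -0.0], [-0.0, -0.0, -1.0]]
ft_force: [-0.6, 0.4, -0.4]
grip_width: 0.0001
gripper_force: 0.0
```

Request:
arm_command:
  deltas:
    - {"rx": 0, "ry": 0, "rz": 0, "dx": 0, "dy": 0, "dz": 0.001, "fingers": 0.0}
    - {"rx": 0, "ry": 0, "rz": 0, "dx": 0, "dy": 0, "dz": 0.001, "fingers": 0.0}
    - {"rx": 0, "ry": 0, "rz": 0, "dx": 0, "dy": 0, "dz": 0, "fingers": 0.0}

```text
time_s: 7.1
position: [0.4697, 0.4158, -0.001]
tool_rot: [[-0.375, 0.927, -0.0], [0.927, 0.375, -0.0], [-0.0, -0.0, -1.0]]
ft_force: [-0.2, -1.2, -0.0]
grip_width: -0.0
gripper_force: 0.0
```

Request:
arm_command:
  deltas:
    - {"rx": 0, "ry": 0, "rz": 0, "dx": 0, "dy": 0, "dz": -0.05, "fingers": 0.0}
    - {"rx": 0, "ry": 0, "rz": 0, "dx": 0, "dy": 0, "dz": -0.05, "fingers": 0.0}
    - {"rx": 0, "ry": 0, "rz": 0.128, "dx": 0, "dy": 0, "dz": 0, "fingers": 0.0}
    - {"rx": 0, "ry": 0, "rz": 0.128, "dx": 0, "dy": 0, "dz": 0, "fingers": 0.0}
    - {"rx": 0, "ry": 0, "rz": 0.128, "dx": 0, "dy": 0, "dz": 0, "fingers": 0.0}
    - {"rx": 0, "ry": 0, "rz": 0, "dx": -0.05, "dy": 0, "dz": 0, "fingers": 0.0}
    - {"rx": 0, "ry": 0, "rz": 0, "dx": -0.05, "dy": 0, "dz": 0, "fingers": 0.0}
    - {"rx": 0, "ry": 0, "rz": 0, "dx": -0.05, "dy": 0, "dz": 0, "fingers": 0.0}
    - {"rx": 0, "ry": 0, "rz": 0, "dx": 0, "dy": 0, "dz": 0, "fingers": 0.0}
    - {"rx": 0, "ry": 0, "rz": 0, "dx": 0, "dy": 0, "dz": 0, "fingers": 0.0}

```text
time_s: 8.1
position: [0.4701, 0.2653, 0.0996]
tool_rot: [[0.002, 1.0, 0.0], [1.0, -0.002, 0.0], [0.0, 0.0, -1.0]]
ft_force: [-0.7, 0.9, 0.2]
grip_width: 0.0004
gripper_force: 0.0
```

```bash
python3 - <<'E'
from h import *
p=env.get_image("side");o=env.observe()["position"];print(o)
u=proj(p,o);print(u, proj(p,o+[0,0,.02]))
x,y=np.round(u).astype(int);c=cv2.resize(p["color"][y-50:y+40,x-60:x+60],None,fx=6,fy=6,interpolation=2)
cv2.circle(c,(363,303),4,(0,0,255),-1)
v=((proj(p,o+[0,0,.02])-[x-60,y-50]+.5)*6).astype(int);cv2.circle(c,tuple(int(i) for i in v),4,(0,255,0),-1)
cv2.imwrite("pics/s3.png",cv2.convertScaleAbs(c,alpha=1.6))
E
```

```text
[0.47004048 0.26617727 0.09944272]
[352.47821699 342.87544875] [352.96970932 337.69059963]
```

View pics/s3.png

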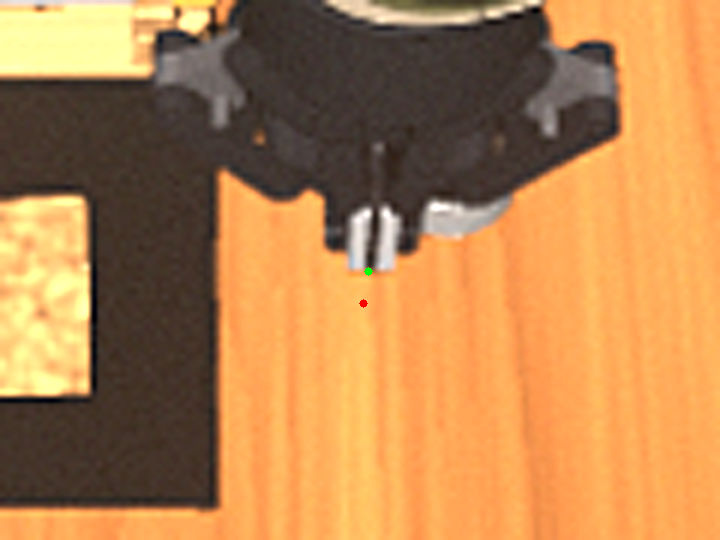

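Request:
arm_command:
  deltas:
    - {"rx": 0, "ry": 0, "rz": 0, "dx": 0, "dy": 0, "dz": 0.05, "fingers": 0.0}
    - {"rx": 0, "ry": 0, "rz": 0, "dx": 0, "dy": 0, "dz": 0.05, "fingers": 0.0}
    - {"rx": 0, "ry": 0, "rz": 0, "dx": 0, "dy": 0, "dz": 0.012, "fingers": 0.0}
    - {"rx": 0, "ry": 0, "rz": 0, "dx": 0, "dy": 0, "dz": 0.003, "fingers": 0.0}
    - {"rx": 0, "ry": 0, "rz": 0, "dx": 0, "dy": 0, "dz": 0, "fingers": 0.0}
    - {"rx": 0, "ry": 0, "rz": 0, "dx": 0, "dy": 0, "dz": 0, "fingers": 0.0}

```text
time_s: 8.75
position: [0.471, 0.2666, -0.0139]
tool_rot: [[-0.001, 1.0, 0.003], [1.0, 0.001, 0.001], [0.001, 0.003, -1.0]]
ft_force: [-0.7, 0.3, 1.0]
grip_width: -0.0001
gripper_force: 0.0
```

Request:
arm_command:
  deltas:
    - {"rx": 0, "ry": 0, "rz": 0, "dx": 0, "dy": 0, "dz": 0.002, "fingers": 0.0}
    - {"rx": 0, "ry": 0, "rz": 0, "dx": 0, "dy": 0, "dz": 0, "fingers": 0.0}

```text
time_s: 8.95
position: [0.4702, 0.266, -0.0169]
tool_rot: [[-0.0, 1.0, 0.001], [1.0, 0.0, 0.0], [0.0, 0.001, -1.0]]
ft_force: [0.2, -0.2, -0.7]
grip_width: -0.0003
gripper_force: 0.0
```

Request:
arm_command:
  deltas:
    - {"rx": 0, "ry": 0, "rz": 0, "dx": 0, "dy": 0, "dz": 0.0015, "fingers": 0.0}
    - {"rx": 0, "ry": 0, "rz": 0, "dx": 0, "dy": 0, "dz": 0, "fingers": 0.0}

```text
time_s: 9.15
position: [0.4698, 0.2658, -0.0192]
tool_rot: [[0.0, 1.0, 0.0], [1.0, -0.0, 0.0], [0.0, 0.0, -1.0]]
ft_force: [0.1, -0.1, -0.1]
grip_width: 0.0001
gripper_force: 0.0
```

Request:
arm_command:
  deltas:
    - {"rx": 0, "ry": 0, "rz": 0, "dx": 0, "dy": 0, "dz": 0.0015, "fingers": 0.0}
    - {"rx": 0, "ry": 0, "rz": 0, "dx": 0, "dy": 0, "dz": 0, "fingers": 0.0}

```text
time_s: 9.35
position: [0.4697, 0.2658, -0.021]
tool_rot: [[0.0, 1.0, -0.0], [1.0, -0.0, -0.0], [-0.0, -0.0, -1.0]]
ft_force: [0.4, 0.8, 0.2]
grip_width: 0.0
gripper_force: 0.0
```

Request:
arm_command:
  deltas:
    - {"rx": 0, "ry": 0, "rz": 0, "dx": 0, "dy": 0, "dz": 0.001, "fingers": 0.0}
    - {"rx": 0, "ry": 0, "rz": 0, "dx": 0, "dy": 0, "dz": 0, "fingers": 0.0}

```text
time_s: 9.55
position: [0.4697, 0.2658, -0.0219]
tool_rot: [[0.0, 1.0, -0.0], [1.0, -0.0, -0.0], [-0.0, -0.0, -1.0]]
ft_force: [0.3, 0.3, 0.3]
grip_width: 0.0
gripper_force: 0.0
```

Request:
arm_command:
  deltas:
    - {"rx": 0, "ry": 0, "rz": 0, "dx": 0, "dy": 0, "dz": 0.0015, "fingers": 0.0}
    - {"rx": 0, "ry": 0, "rz": 0, "dx": 0, "dy": 0, "dz": 0, "fingers": 0.0}

```text
time_s: 9.75
position: [0.4697, 0.2658, -0.0234]
tool_rot: [[-0.0, 1.0, -0.0], [1.0, 0.0, -0.0], [-0.0, -0.0, -1.0]]
ft_force: [-0.4, 0.2, 0.1]
grip_width: -0.0002
gripper_force: 0.0
```

```bash
python3 - <<'E'
from h import *
p=env.get_image("side");o=env.observe();print(o["position"],o["ft_force"]);o=o["position"]
x,y=np.round(proj(p,o)).astype(int);c=cv2.resize(p["color"][y-50:y+40,x-60:x+60],None,fx=6,fy=6,interpolation=2)
for z,k in((0,(0,0,255)),(.01,(0,255,0))):
    v=((proj(p,[o[0],o[1],z])-[x-60,y-50]+.5)*6).astype(int);cv2.circle(c,tuple(int(i) for i in v),4,k,-1)
cv2.imwrite("pics/s4.png",cv2.convertScaleAbs(c,alpha=1.6))
E
```

```text
[ 0.46973423  0.26583185 -0.02338604] [0.6481081  0.01766675 0.08802649]
```

View pics/s4.png

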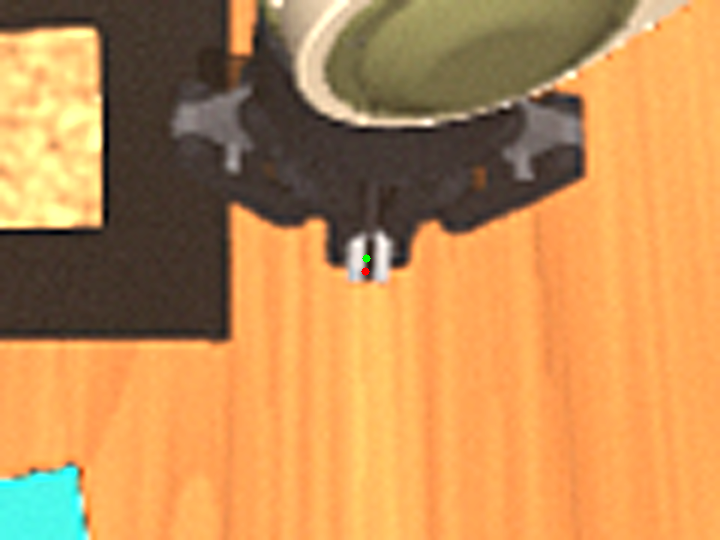

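Request:
arm_command:
  deltas:
    - {"rx": 0, "ry": 0, "rz": 0, "dx": 0, "dy": 0, "dz": 0.003, "fingers": 0.0}
    - {"rx": 0, "ry": 0, "rz": 0, "dx": 0, "dy": 0, "dz": 0.003, "fingers": 0.0}
    - {"rx": 0, "ry": 0, "rz": 0, "dx": 0, "dy": 0, "dz": 0, "fingers": 0.0}

```text
time_s: 10.1
position: [0.4695, 0.2658, -0.0298]
tool_rot: [[0.0, 1.0, -0.001], [1.0, -0.0, -0.0], [-0.0, -0.001, -1.0]]
ft_force: [0.6, 0.6, 0.7]
grip_width: -0.0
gripper_force: 0.0
```

Request:
arm_command:
  deltas:
    - {"rx": 0, "ry": 0, "rz": 0, "dx": 0, "dy": 0, "dz": 0.002, "fingers": 0.0}
    - {"rx": 0, "ry": 0, "rz": 0, "dx": 0, "dy": 0, "dz": 0.001, "fingers": 0.0}
    - {"rx": 0, "ry": 0, "rz": 0, "dx": 0, "dy": 0, "dz": 0, "fingers": 0.0}

```text
time_s: 10.4
position: [0.4697, 0.2658, -0.0324]
tool_rot: [[-0.0, 1.0, -0.0], [1.0, 0.0, -0.0], [-0.0, -0.0, -1.0]]
ft_force: [-0.8, -0.1, -0.1]
grip_width: -0.0002
gripper_force: 0.0
```

Request:
arm_command:
  deltas:
    - {"rx": 0, "ry": 0, "rz": 0, "dx": 0, "dy": 0, "dz": 0.0015, "fingers": 0.0}
    - {"rx": 0, "ry": 0, "rz": 0, "dx": 0, "dy": 0, "dz": 0, "fingers": 0.0}

```text
time_s: 10.6
position: [0.4699, 0.2659, -0.033]
tool_rot: [[-0.0, 1.0, 0.001], [1.0, 0.0, 0.0], [0.0, 0.001, -1.0]]
ft_force: [-2.3, -2.0, 7.4]
grip_width: 0.0002
gripper_force: 4.0
```

```bash
python3 - <<'E'
from h import *
p=env.get_image("side");o=env.observe();print(o["position"],o["ft_force"],o["q"]);o=o["position"]
x,y=np.round(proj(p,[o[0],o[1],0])).astype(int);c=cv2.resize(p["color"][y-30:y+20,x-35:x+35],None,fx=11,fy=11,interpolation=2)
for a,b,k in((0,0,(0,0,255)),(0,.011,(0,255,0)),(.0145,.011,(255,0,0)),(-.0145,.011,(255,0,0))):
    v=((proj(p,[o[0]+a,o[1]+b,0])-[x-35,y-30]+.5)*11).astype(int);cv2.circle(c,tuple(int(i) for i in v),3,k,-1)
cv2.imwrite("pics/s5.png",cv2.convertScaleAbs(c,alpha=1.6))
E
```

```text
[ 0.46996316  0.26592267 -0.03302838] [-2.69026252 -0.98198323  8.27051723] [ 1.69365523e+01  3.67929534e+01  9.27146689e+01 -4.37617065e-03
  5.04461959e+01  1.69336665e+01]
```

View pics/s5.png

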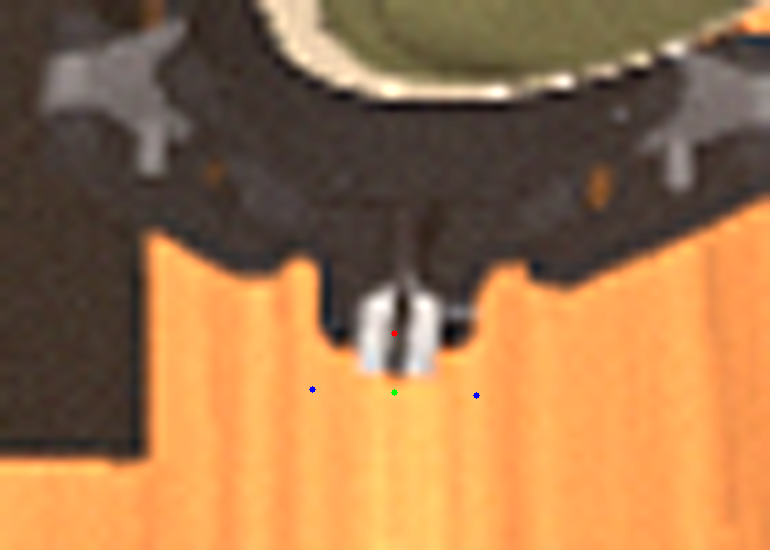

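Request:
arm_command:
  deltas:
    - {"rx": 0, "ry": 0, "rz": 0, "dx": 0, "dy": 0, "dz": -0.05, "fingers": 0.085}
    - {"rx": 0, "ry": 0, "rz": 0, "dx": 0.01, "dy": 0, "dz": -0.045, "fingers": 0.085}
    - {"rx": 0, "ry": 0, "rz": 0, "dx": 0.05, "dy": 0, "dz": 0, "fingers": 0.085}
    - {"rx": 0, "ry": 0, "rz": 0, "dx": 0.05, "dy": 0, "dz": 0, "fingers": 0.085}
    - {"rx": 0, "ry": 0, "rz": 0, "dx": 0.042, "dy": 0.001, "dz": 0, "fingers": 0.085}
    - {"rx": 0, "ry": 0, "rz": -0.128, "dx": 0, "dy": 0, "dz": 0, "fingers": 0.085}
    - {"rx": 0, "ry": 0, "rz": -0.128, "dx": 0, "dy": 0, "dz": 0, "fingers": 0.085}
    - {"rx": 0, "ry": 0, "rz": -0.128, "dx": 0, "dy": 0, "dz": 0, "fingers": 0.085}
    - {"rx": 0, "ry": 0, "rz": 0, "dx": 0, "dy": 0, "dz": 0.03, "fingers": 0.085}
    - {"rx": 0, "ry": 0, "rz": 0, "dx": 0, "dy": 0, "dz": 0.02, "fingers": 0.085}
    - {"rx": 0, "ry": 0, "rz": 0, "dx": 0, "dy": 0, "dz": 0, "fingers": 0.085}
    - {"rx": 0, "ry": 0, "rz": 0, "dx": 0, "dy": 0, "dz": 0, "fingers": 0.085}

```text
time_s: 11.85
position: [0.471, 0.418, 0.0117]
tool_rot: [[-0.375, 0.927, 0.0], [0.927, 0.375, 0.0], [0.0, 0.0, -1.0]]
ft_force: [0.0, -0.0, 1.3]
grip_width: 0.0848
gripper_force: 0.0
```

Good. Down 43 mm and grip.

Request:
arm_command:
  deltas:
    - {"rx": 0, "ry": 0, "rz": 0, "dx": 0, "dy": 0, "dz": 0.023, "fingers": 0.085}
    - {"rx": 0, "ry": 0, "rz": 0, "dx": 0, "dy": 0, "dz": 0.02, "fingers": 0.085}
    - {"rx": 0, "ry": 0, "rz": 0, "dx": 0, "dy": 0, "dz": 0, "fingers": 0.085}
    - {"rx": 0, "ry": 0, "rz": 0, "dx": 0, "dy": 0, "dz": 0, "fingers": 0.03}
    - {"rx": 0, "ry": 0, "rz": 0, "dx": 0, "dy": 0, "dz": 0, "fingers": 0.03}
    - {"rx": 0, "ry": 0, "rz": 0, "dx": 0, "dy": 0, "dz": 0, "fingers": 0.03}
    - {"rx": 0, "ry": 0, "rz": 0, "dx": 0, "dy": 0, "dz": 0, "fingers": 0.03}
    - {"rx": 0, "ry": 0, "rz": 0, "dx": 0, "dy": 0, "dz": 0, "fingers": 0.03}
    - {"rx": 0, "ry": 0, "rz": 0, "dx": 0, "dy": 0, "dz": 0, "fingers": 0.03}
  squeeze: 40

```text
time_s: 12.75
position: [0.4716, 0.4183, -0.0302]
tool_rot: [[-0.375, 0.927, 0.002], [0.927, 0.375, 0.001], [0.0, 0.003, -1.0]]
ft_force: [-1.3, -0.3, 6.3]
grip_width: 0.0431
gripper_force: 41.9
```

Request:
arm_command:
  deltas:
    - {"rx": 0, "ry": 0, "rz": 0, "dx": 0, "dy": 0, "dz": -0.03, "fingers": 0.03}
    - {"rx": 0, "ry": 0, "rz": 0, "dx": 0, "dy": 0, "dz": -0.05, "fingers": 0.03}
    - {"rx": 0, "ry": 0, "rz": 0, "dx": 0, "dy": 0, "dz": -0.04, "fingers": 0.03}
    - {"rx": 0, "ry": 0, "rz": 0.147, "dx": 0, "dy": 0, "dz": 0, "fingers": 0.03}
    - {"rx": 0, "ry": 0, "rz": 0.147, "dx": 0, "dy": 0, "dz": 0, "fingers": 0.03}
    - {"rx": 0, "ry": 0, "rz": 0.148, "dx": 0, "dy": 0, "dz": 0, "fingers": 0.03}
    - {"rx": 0, "ry": 0, "rz": 0, "dx": -0.043, "dy": 0.0154, "dz": 0, "fingers": 0.03}
    - {"rx": 0, "ry": 0, "rz": 0, "dx": -0.043, "dy": 0.0154, "dz": 0, "fingers": 0.03}
    - {"rx": 0, "ry": 0, "rz": 0, "dx": -0.043, "dy": 0.0154, "dz": 0, "fingers": 0.03}
    - {"rx": 0, "ry": 0, "rz": 0, "dx": -0.043, "dy": 0.0154, "dz": 0, "fingers": 0.03}
    - {"rx": 0, "ry": 0, "rz": 0, "dx": -0.043, "dy": 0.0154, "dz": 0, "fingers": 0.03}

```text
time_s: 13.85
position: [0.5354, 0.197, 0.0887]
tool_rot: [[0.058, 0.998, 0.001], [0.998, -0.058, 0.0], [0.0, 0.001, -1.0]]
ft_force: [0.7, -0.1, -1.7]
grip_width: 0.0429
gripper_force: 41.2
```

Request:
arm_command:
  deltas:
    - {"rx": 0, "ry": 0, "rz": 0, "dx": -0.043, "dy": 0.0154, "dz": 0, "fingers": 0.03}
    - {"rx": 0, "ry": 0, "rz": 0, "dx": -0.043, "dy": 0.0154, "dz": 0, "fingers": 0.03}
    - {"rx": 0, "ry": 0, "rz": 0, "dx": -0.043, "dy": 0.0154, "dz": 0, "fingers": 0.03}
    - {"rx": 0, "ry": 0, "rz": 0, "dx": -0.043, "dy": 0.0154, "dz": 0, "fingers": 0.03}
    - {"rx": 0, "ry": 0, "rz": 0, "dx": -0.043, "dy": 0.0154, "dz": 0, "fingers": 0.03}
    - {"rx": 0, "ry": 0, "rz": 0, "dx": 0, "dy": 0, "dz": 0.04, "fingers": 0.03}
    - {"rx": 0, "ry": 0, "rz": 0, "dx": 0, "dy": 0, "dz": 0.03, "fingers": 0.03}
    - {"rx": 0, "ry": 0, "rz": 0, "dx": 0, "dy": 0, "dz": 0.02, "fingers": 0.03}
    - {"rx": 0, "ry": 0, "rz": 0, "dx": 0, "dy": 0, "dz": 0, "fingers": 0.03}
    - {"rx": 0, "ry": 0, "rz": 0, "dx": 0, "dy": 0, "dz": 0, "fingers": 0.03}

```text
time_s: 14.85
position: [0.6, -0.0204, -0.001]
tool_rot: [[0.058, 0.998, 0.001], [0.998, -0.058, -0.0], [-0.0, 0.001, -1.0]]
ft_force: [0.2, -0.3, -1.5]
grip_width: 0.0432
gripper_force: 41.1
```

```bash
cat > see.py <<'E'
from h import *
import sys
n,fn,x,y,z=sys.argv[1],sys.argv[2],*map(float,sys.argv[3:6])
p=env.get_image(n);o=env.observe();print(o["position"],o["ft_force"],o["grip_width"],o["gripper_force"])
a,b=np.round(proj(p,(x,y,z))).astype(int);a=min(max(a,50),590);b=min(max(b,40),440)
cv2.imwrite(fn,cv2.convertScaleAbs(cv2.resize(p["color"][b-40:b+40,a-50:a+50],None,fx=7,fy=7,interpolation=2),alpha=1.6))
E
python3 see.py side pics/s6.png .601 -.021 .005
```

```text
[ 6.00415095e-01 -2.04015148e-02 -3.50442060e-04] [ 0.3619636   1.34661297 -0.35128035] 0.04315319707774028 41.135380268096924
```

View pics/s6.png

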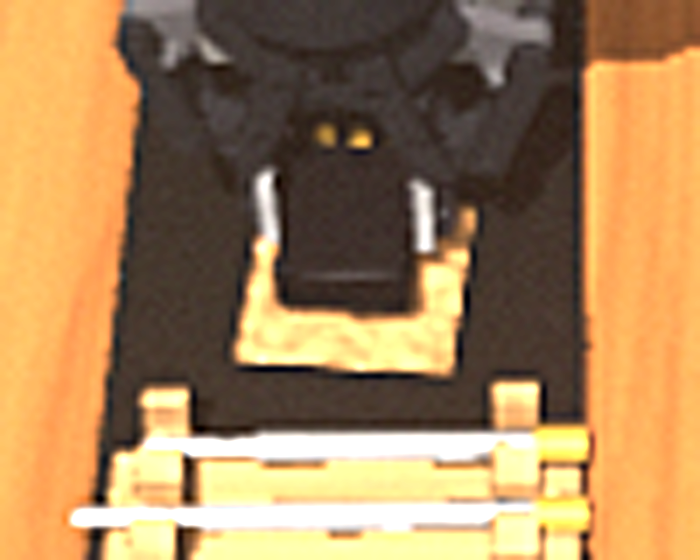

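Request:
arm_command:
  deltas:
    - {"rx": 0, "ry": 0, "rz": 0, "dx": 0, "dy": 0, "dz": 0.015, "fingers": 0.03}
    - {"rx": 0, "ry": 0, "rz": 0, "dx": 0, "dy": 0, "dz": 0.007, "fingers": 0.03}
    - {"rx": 0, "ry": 0, "rz": 0, "dx": 0, "dy": 0, "dz": 0.002, "fingers": 0.03}
    - {"rx": 0, "ry": 0, "rz": 0, "dx": 0, "dy": 0, "dz": 0, "fingers": 0.03}
    - {"rx": 0, "ry": 0, "rz": 0, "dx": 0, "dy": 0, "dz": 0, "fingers": 0.03}

```text
time_s: 15.4
position: [0.6001, -0.0204, -0.0251]
tool_rot: [[0.058, 0.998, 0.001], [0.998, -0.058, -0.0], [-0.0, 0.001, -1.0]]
ft_force: [-0.4, -0.3, -0.9]
grip_width: 0.0431
gripper_force: 41.2
```

Request:
arm_command:
  deltas:
    - {"rx": 0, "ry": 0, "rz": 0, "dx": 0, "dy": 0.001, "dz": 0.001, "fingers": 0.03}
    - {"rx": 0, "ry": 0, "rz": 0, "dx": 0, "dy": 0, "dz": 0, "fingers": 0.03}

```text
time_s: 15.6
position: [0.6002, -0.0204, -0.0252]
tool_rot: [[0.058, 0.998, -0.0], [0.998, -0.058, -0.0], [-0.0, -0.0, -1.0]]
ft_force: [-7.4, -0.7, 12.3]
grip_width: 0.0433
gripper_force: 42.8
```

Request:
arm_command:
  deltas:
    - {"rx": 0, "ry": 0, "rz": 0, "dx": 0, "dy": 0, "dz": 0, "fingers": 0.06}
    - {"rx": 0, "ry": 0, "rz": 0, "dx": 0, "dy": 0, "dz": 0, "fingers": 0.06}
    - {"rx": 0, "ry": 0, "rz": 0, "dx": 0, "dy": 0, "dz": 0, "fingers": 0.06}
    - {"rx": 0, "ry": 0, "rz": 0, "dx": 0, "dy": 0, "dz": -0.05, "fingers": 0.085}
    - {"rx": 0, "ry": 0, "rz": 0, "dx": 0, "dy": 0, "dz": -0.05, "fingers": 0.085}
    - {"rx": 0, "ry": 0, "rz": 0.0, "dx": 0.04, "dy": -0.03, "dz": -0.01, "fingers": 0.085}
    - {"rx": 0, "ry": 0, "rz": -0.058, "dx": 0.04, "dy": -0.03, "dz": 0, "fingers": 0.085}
    - {"rx": 0, "ry": 0, "rz": 0, "dx": 0.04, "dy": -0.03, "dz": 0, "fingers": 0.085}
    - {"rx": 0, "ry": 0, "rz": 0, "dx": 0.04, "dy": -0.03, "dz": 0, "fingers": 0.085}
    - {"rx": 0, "ry": 0, "rz": 0, "dx": 0, "dy": -0.04, "dz": 0, "fingers": 0.085}
    - {"rx": 0, "ry": 0, "rz": 0, "dx": 0, "dy": 0, "dz": 0, "fingers": 0.085}
    - {"rx": 0, "ry": 0, "rz": 0, "dx": 0, "dy": 0, "dz": 0, "fingers": 0.085}

```text
time_s: 16.8
position: [0.4461, 0.1423, 0.0834]
tool_rot: [[-0.0, 1.0, 0.001], [1.0, 0.0, -0.0], [-0.0, 0.001, -1.0]]
ft_force: [0.6, 0.8, 0.3]
grip_width: 0.0851
gripper_force: 0.0
```

```bash
python3 - <<'E'
from h import *
P=[env.get_image("top"),env.get_image("side")]
print(env.observe()["position"])
# black battery inside cork: dark component limited to window
for p in P:
  fit([p],"battery",(.601,-.021,-1.628),.005,lambda c:c.max(2)<(70 if p is P[1] else 110),True,.036)
p=P[1];a,b=np.round(proj(p,(.6,-.02,.005))).astype(int);c=[p["color"][b-35:b+35,a-50:a+50] for p in P for a,b in [np.round(proj(p,(.6,-.02,.005))).astype(int)]]
cv2.imwrite("pics/s7.png",cv2.resize(cv2.hconcat(c),None,fx=4,fy=4,interpolation=2))
E
```

```text
[0.44725495 0.14182805 0.08324545]
battery joint [ 0.6003 -0.0208 -1.6145] 0.825 each (array([ 0.6003, -0.0208, -1.6145]), np.float64(0.825))
battery joint [ 0.6006 -0.0246 -1.5911] 0.755 each (array([ 0.6006, -0.0246, -1.5911]), np.float64(0.755))
```

View pics/s7.png

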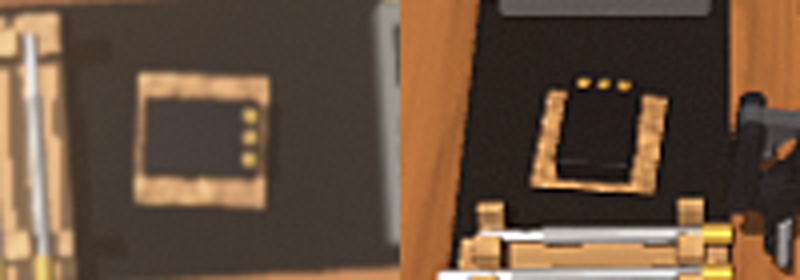

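Request:
arm_command:
  deltas:
    - {"rx": 0, "ry": 0, "rz": 0, "dx": 0.026, "dy": -0.01, "dz": 0.03, "fingers": 0.085}
    - {"rx": 0, "ry": 0, "rz": 0, "dx": 0, "dy": 0, "dz": 0.044, "fingers": 0.085}
    - {"rx": 0, "ry": 0, "rz": 0, "dx": 0, "dy": 0, "dz": 0.025, "fingers": 0.085}
    - {"rx": 0, "ry": 0, "rz": 0, "dx": 0, "dy": 0, "dz": 0.015, "fingers": 0.085}
    - {"rx": 0, "ry": 0, "rz": 0, "dx": 0, "dy": 0, "dz": 0, "fingers": 0.085}
    - {"rx": 0, "ry": 0, "rz": 0, "dx": 0, "dy": 0, "dz": 0, "fingers": 0.085}
    - {"rx": 0, "ry": 0, "rz": 0, "dx": 0, "dy": 0, "dz": 0, "fingers": 0.035}
    - {"rx": 0, "ry": 0, "rz": 0, "dx": 0, "dy": 0, "dz": 0, "fingers": 0.035}
    - {"rx": 0, "ry": 0, "rz": 0, "dx": 0, "dy": 0, "dz": 0, "fingers": 0.035}
    - {"rx": 0, "ry": 0, "rz": 0, "dx": 0, "dy": 0, "dz": 0, "fingers": 0.035}
    - {"rx": 0, "ry": 0, "rz": 0, "dx": 0, "dy": 0, "dz": 0, "fingers": 0.035}

```text
time_s: 18.0
position: [0.4365, 0.1682, -0.0299]
tool_rot: [[-0.0, 1.0, 0.002], [1.0, 0.0, 0.0], [0.0, 0.002, -1.0]]
ft_force: [-1.7, -1.4, 7.1]
grip_width: 0.0485
gripper_force: 40.1
```

Request:
arm_command:
  deltas:
    - {"rx": 0, "ry": 0, "rz": 0, "dx": 0, "dy": 0, "dz": -0.03, "fingers": 0.035}
    - {"rx": 0, "ry": 0, "rz": 0, "dx": 0, "dy": 0, "dz": -0.05, "fingers": 0.035}
    - {"rx": 0, "ry": 0, "rz": 0, "dx": 0, "dy": 0, "dz": -0.04, "fingers": 0.035}
    - {"rx": 0, "ry": 0, "rz": 0, "dx": -0.0437, "dy": 0.0177, "dz": 0, "fingers": 0.035}
    - {"rx": 0, "ry": 0, "rz": 0, "dx": -0.0437, "dy": 0.0177, "dz": 0, "fingers": 0.035}
    - {"rx": 0, "ry": 0, "rz": 0, "dx": -0.0437, "dy": 0.0177, "dz": 0, "fingers": 0.035}
    - {"rx": 0, "ry": 0, "rz": 0, "dx": -0.0437, "dy": 0.0177, "dz": 0, "fingers": 0.035}
    - {"rx": 0, "ry": 0, "rz": 0, "dx": -0.0437, "dy": 0.0177, "dz": 0, "fingers": 0.035}
    - {"rx": 0, "ry": 0, "rz": 0, "dx": -0.0437, "dy": 0.0177, "dz": 0, "fingers": 0.035}
    - {"rx": 0, "ry": 0, "rz": 0, "dx": -0.0437, "dy": 0.0177, "dz": 0, "fingers": 0.035}
    - {"rx": 0, "ry": 0, "rz": 0, "dx": -0.0437, "dy": 0.0177, "dz": 0, "fingers": 0.035}

```text
time_s: 19.1
position: [0.5778, -0.1833, 0.0894]
tool_rot: [[0.0, 1.0, 0.0], [1.0, -0.0, -0.0], [-0.0, 0.0, -1.0]]
ft_force: [1.2, 0.1, -1.6]
grip_width: 0.0485
gripper_force: 42.4
```

Request:
arm_command:
  deltas:
    - {"rx": 0, "ry": 0, "rz": 0, "dx": -0.0437, "dy": 0.0177, "dz": 0, "fingers": 0.035}
    - {"rx": 0, "ry": 0, "rz": 0, "dx": -0.0437, "dy": 0.0177, "dz": 0, "fingers": 0.035}
    - {"rx": 0, "ry": 0, "rz": 0, "dx": 0, "dy": 0, "dz": 0.04, "fingers": 0.035}
    - {"rx": 0, "ry": 0, "rz": 0, "dx": 0, "dy": 0, "dz": 0.04, "fingers": 0.035}
    - {"rx": 0, "ry": 0, "rz": 0, "dx": 0, "dy": 0, "dz": 0.02, "fingers": 0.035}
    - {"rx": 0, "ry": 0, "rz": 0, "dx": 0, "dy": 0, "dz": 0.01, "fingers": 0.035}
    - {"rx": 0, "ry": 0, "rz": 0, "dx": 0, "dy": 0, "dz": 0, "fingers": 0.035}
    - {"rx": 0, "ry": 0, "rz": 0, "dx": 0, "dy": 0, "dz": 0, "fingers": 0.035}
    - {"rx": 0, "ry": 0, "rz": 0, "dx": 0, "dy": 0, "dz": 0, "fingers": 0.035}

```text
time_s: 20.0
position: [0.6137, -0.2693, -0.0192]
tool_rot: [[-0.0, 1.0, 0.002], [1.0, 0.0, -0.002], [-0.002, 0.002, -1.0]]
ft_force: [0.2, -0.3, -1.5]
grip_width: 0.0482
gripper_force: 42.4
```

Request:
arm_command:
  deltas:
    - {"rx": 0, "ry": 0, "rz": 0, "dx": 0, "dy": 0, "dz": 0.004, "fingers": 0.035}
    - {"rx": 0, "ry": 0, "rz": 0, "dx": 0, "dy": 0, "dz": 0.001, "fingers": 0.035}
    - {"rx": 0, "ry": 0, "rz": 0, "dx": 0, "dy": 0, "dz": 0, "fingers": 0.035}
    - {"rx": 0, "ry": 0, "rz": 0, "dx": 0, "dy": 0, "dz": 0, "fingers": 0.035}

```text
time_s: 20.4
position: [0.6133, -0.269, -0.0248]
tool_rot: [[-0.0, 1.0, 0.001], [1.0, 0.0, -0.001], [-0.001, 0.001, -1.0]]
ft_force: [-1.1, 1.8, 5.3]
grip_width: 0.0488
gripper_force: 43.1
```

Request:
arm_command:
  deltas:
    - {"rx": 0, "ry": 0, "rz": 0, "dx": 0, "dy": 0, "dz": 0, "fingers": 0.065}
    - {"rx": 0, "ry": 0, "rz": 0, "dx": 0, "dy": 0, "dz": 0, "fingers": 0.065}
    - {"rx": 0, "ry": 0, "rz": 0, "dx": 0, "dy": 0, "dz": 0, "fingers": 0.065}
    - {"rx": 0, "ry": 0, "rz": 0, "dx": 0, "dy": 0, "dz": -0.05, "fingers": 0.085}
    - {"rx": 0, "ry": 0, "rz": 0, "dx": 0, "dy": 0, "dz": -0.05, "fingers": 0.085}
    - {"rx": 0, "ry": 0, "rz": 0, "dx": 0.04, "dy": -0.0249, "dz": -0.01, "fingers": 0.085}
    - {"rx": 0, "ry": 0, "rz": 0, "dx": 0.04, "dy": -0.0249, "dz": 0, "fingers": 0.085}
    - {"rx": 0, "ry": 0, "rz": 0, "dx": 0.04, "dy": -0.0249, "dz": 0, "fingers": 0.085}
    - {"rx": 0, "ry": 0, "rz": 0, "dx": 0.04, "dy": -0.0249, "dz": 0, "fingers": 0.085}
    - {"rx": 0, "ry": 0, "rz": 0, "dx": 0.04, "dy": -0.0249, "dz": 0, "fingers": 0.085}
    - {"rx": 0, "ry": 0, "rz": 0, "dx": 0.04, "dy": -0.0249, "dz": 0, "fingers": 0.085}
    - {"rx": 0, "ry": 0, "rz": 0, "dx": 0.0395, "dy": -0.0249, "dz": 0, "fingers": 0.085}

```text
time_s: 21.6
position: [0.4374, 0.012, 0.0841]
tool_rot: [[0.0, 1.0, 0.0], [1.0, -0.0, 0.0], [0.0, 0.0, -1.0]]
ft_force: [0.7, 1.5, 0.5]
grip_width: 0.0848
gripper_force: 0.0
```

Request:
arm_command:
  deltas:
    - {"rx": 0, "ry": 0, "rz": 0, "dx": 0, "dy": 0, "dz": 0.03, "fingers": 0.085}
    - {"rx": 0, "ry": 0, "rz": 0, "dx": 0, "dy": 0, "dz": 0.02, "fingers": 0.085}
    - {"rx": 0, "ry": 0, "rz": 0, "dx": 0, "dy": 0, "dz": 0, "fingers": 0.085}
    - {"rx": 0, "ry": 0, "rz": 0, "dx": 0, "dy": 0, "dz": 0, "fingers": 0.085}

```text
time_s: 22.0
position: [0.4389, 0.0105, 0.0344]
tool_rot: [[0.0, 1.0, -0.0], [1.0, -0.0, 0.0], [0.0, -0.0, -1.0]]
ft_force: [0.1, -0.2, -0.4]
grip_width: 0.0851
gripper_force: 0.0
```

```bash
python3 - <<'E'
from h import *
P=[env.get_image("side"),env.get_image("top")]
print(env.observe()["position"])
f=lambda c:(c[...,2]-c[...,0]<35)&(c.max(2)<190)
fit(P[:1],"loudspeaker",(.6135,-.27,0),.005,lambda c:(c[...,2]-c[...,0]<40)&(c.max(2)>75),r=.033)
fit(P[1:],"loudspeaker",(.6135,-.27,0),.005,f,r=.033)
for p in P: fit([p],"pad",(.6135,-.27,0),.002,light,True,.048)
c=[p["color"][b-35:b+35,a-50:a+50] for p in P for a,b in [np.round(proj(p,(.6135,-.27,.005))).astype(int)]]
cv2.imwrite("pics/s8.png",cv2.resize(cv2.hconcat(c),None,fx=4,fy=4,interpolation=2))
E
```

```text
[0.4392999  0.01029956 0.03491495]
loudspeaker joint [ 0.6137 -0.2707] 0.432 each (array([ 0.6137, -0.2707]), np.float64(0.432))
loudspeaker joint [ 0.612 -0.268] 0.897 each (array([ 0.612, -0.268]), np.float64(0.897))
pad joint [ 0.6135 -0.2698  0.0097] 0.715 each (array([ 0.6135, -0.2698,  0.0097]), np.float64(0.715))
pad joint [ 0.6137 -0.2694  0.0059] 0.938 each (array([ 0.6137, -0.2694,  0.0059]), np.float64(0.938))
```

Request:
arm_command:
  deltas:
    - {"rx": 0, "ry": 0, "rz": 0, "dx": 0, "dy": 0, "dz": 0.03, "fingers": 0.085}
    - {"rx": 0, "ry": 0, "rz": 0, "dx": 0, "dy": 0, "dz": 0.0235, "fingers": 0.085}
    - {"rx": 0, "ry": 0, "rz": 0, "dx": 0, "dy": 0, "dz": 0, "fingers": 0.085}
    - {"rx": 0, "ry": 0, "rz": 0, "dx": 0, "dy": 0, "dz": 0, "fingers": 0.012}
    - {"rx": 0, "ry": 0, "rz": 0, "dx": 0, "dy": 0, "dz": 0, "fingers": 0.012}
    - {"rx": 0, "ry": 0, "rz": 0, "dx": 0, "dy": 0, "dz": 0, "fingers": 0.012}
    - {"rx": 0, "ry": 0, "rz": 0, "dx": 0, "dy": 0, "dz": 0, "fingers": 0.012}
    - {"rx": 0, "ry": 0, "rz": 0, "dx": 0, "dy": 0, "dz": 0, "fingers": 0.012}
    - {"rx": 0, "ry": 0, "rz": 0, "dx": 0, "dy": 0, "dz": 0, "fingers": 0.012}
    - {"rx": 0, "ry": 0, "rz": 0, "dx": 0, "dy": 0, "dz": 0, "fingers": 0.012}

```text
time_s: 23.1
position: [0.4389, 0.0106, -0.0187]
tool_rot: [[-0.0, 1.0, 0.001], [1.0, 0.0, -0.0], [-0.0, 0.001, -1.0]]
ft_force: [-1.2, 0.2, 7.6]
grip_width: 0.0228
gripper_force: 38.8
```

Request:
arm_command:
  deltas:
    - {"rx": 0, "ry": 0, "rz": 0, "dx": 0, "dy": 0, "dz": -0.03, "fingers": 0.012}
    - {"rx": 0, "ry": 0, "rz": 0, "dx": 0, "dy": 0, "dz": -0.05, "fingers": 0.012}
    - {"rx": 0, "ry": 0, "rz": 0, "dx": 0, "dy": 0, "dz": -0.04, "fingers": 0.012}
    - {"rx": 0, "ry": 0, "rz": 0, "dx": 0.0354, "dy": 0.0261, "dz": 0, "fingers": 0.012}
    - {"rx": 0, "ry": 0, "rz": 0, "dx": 0.0354, "dy": 0.0261, "dz": 0, "fingers": 0.012}
    - {"rx": 0, "ry": 0, "rz": 0, "dx": 0.0354, "dy": 0.0261, "dz": 0, "fingers": 0.012}
    - {"rx": 0, "ry": 0, "rz": 0, "dx": 0.0354, "dy": 0.0261, "dz": 0, "fingers": 0.012}
    - {"rx": 0, "ry": 0, "rz": 0, "dx": 0.0354, "dy": 0.0261, "dz": 0, "fingers": 0.012}
    - {"rx": 0, "ry": 0, "rz": 0, "dx": 0.0354, "dy": 0.0261, "dz": 0, "fingers": 0.012}
    - {"rx": 0, "ry": 0, "rz": 0, "dx": 0, "dy": 0, "dz": 0, "fingers": 0.012}

```text
time_s: 24.1
position: [0.5966, 0.2268, 0.0997]
tool_rot: [[-0.003, 1.0, 0.001], [1.0, 0.003, 0.001], [0.001, 0.001, -1.0]]
ft_force: [-0.8, 0.2, -2.6]
grip_width: 0.0229
gripper_force: 40.1
```

Request:
arm_command:
  deltas:
    - {"rx": 0, "ry": 0, "rz": 0, "dx": 0, "dy": 0, "dz": 0.04, "fingers": 0.012}
    - {"rx": 0, "ry": 0, "rz": 0, "dx": 0, "dy": 0, "dz": 0.04, "fingers": 0.012}
    - {"rx": 0, "ry": 0, "rz": 0, "dx": 0, "dy": 0, "dz": 0.02, "fingers": 0.012}
    - {"rx": 0, "ry": 0, "rz": 0, "dx": 0, "dy": 0, "dz": 0.012, "fingers": 0.012}
    - {"rx": 0, "ry": 0, "rz": 0, "dx": 0, "dy": 0, "dz": 0, "fingers": 0.012}
    - {"rx": 0, "ry": 0, "rz": 0, "dx": 0, "dy": 0, "dz": 0, "fingers": 0.012}
    - {"rx": 0, "ry": 0, "rz": 0, "dx": 0, "dy": 0, "dz": 0, "fingers": 0.012}

```text
time_s: 24.8
position: [0.5958, 0.2231, -0.0103]
tool_rot: [[0.0, 1.0, 0.002], [1.0, -0.0, 0.0], [0.0, 0.002, -1.0]]
ft_force: [0.8, -0.5, -1.2]
grip_width: 0.0231
gripper_force: 41.0
```

Contact expected at about −0.0137.

Request:
arm_command:
  deltas:
    - {"rx": 0, "ry": 0, "rz": 0, "dx": 0, "dy": -0.0005, "dz": 0.002, "fingers": 0.012}
    - {"rx": 0, "ry": 0, "rz": 0, "dx": 0, "dy": 0, "dz": 0.001, "fingers": 0.012}
    - {"rx": 0, "ry": 0, "rz": 0, "dx": 0, "dy": 0, "dz": 0, "fingers": 0.012}
    - {"rx": 0, "ry": 0, "rz": 0, "dx": 0, "dy": 0, "dz": 0, "fingers": 0.012}

```text
time_s: 25.2
position: [0.5947, 0.223, -0.0142]
tool_rot: [[-0.0, 1.0, 0.0], [1.0, 0.0, 0.0], [0.0, 0.0, -1.0]]
ft_force: [-0.8, -0.1, 1.9]
grip_width: 0.0226
gripper_force: 41.1
```

Request:
arm_command:
  deltas:
    - {"rx": 0, "ry": 0, "rz": 0, "dx": 0, "dy": 0, "dz": 0, "fingers": 0.05}
    - {"rx": 0, "ry": 0, "rz": 0, "dx": 0, "dy": 0, "dz": 0, "fingers": 0.05}
    - {"rx": 0, "ry": 0, "rz": 0, "dx": 0, "dy": 0, "dz": 0, "fingers": 0.05}
    - {"rx": 0, "ry": 0, "rz": 0, "dx": 0, "dy": 0, "dz": -0.04, "fingers": 0.06}
    - {"rx": 0, "ry": 0, "rz": 0, "dx": 0, "dy": 0, "dz": -0.05, "fingers": 0.06}
    - {"rx": 0, "ry": 0, "rz": 0, "dx": 0, "dy": 0, "dz": -0.03, "fingers": 0.06}
    - {"rx": 0, "ry": 0, "rz": 0, "dx": -0.0492, "dy": -0.0068, "dz": 0, "fingers": 0.07}
    - {"rx": 0, "ry": 0, "rz": 0, "dx": -0.0492, "dy": -0.0068, "dz": 0, "fingers": 0.07}
    - {"rx": 0, "ry": 0, "rz": 0, "dx": -0.0492, "dy": -0.0068, "dz": 0, "fingers": 0.07}
    - {"rx": 0, "ry": 0, "rz": 0, "dx": -0.0492, "dy": -0.0068, "dz": 0, "fingers": 0.07}
    - {"rx": 0, "ry": 0, "rz": 0, "dx": -0.0492, "dy": -0.0068, "dz": 0, "fingers": 0.07}
    - {"rx": 0, "ry": 0, "rz": 0, "dx": -0.0492, "dy": -0.0068, "dz": 0, "fingers": 0.07}

```text
time_s: 26.4
position: [0.5534, -0.0741, 0.1057]
tool_rot: [[-0.0, 1.0, 0.0], [1.0, 0.0, -0.0], [-0.0, 0.0, -1.0]]
ft_force: [1.4, 0.1, -1.0]
grip_width: 0.0702
gripper_force: 0.0
```

Request:
arm_command:
  deltas:
    - {"rx": 0, "ry": 0, "rz": 0, "dx": -0.0492, "dy": -0.0068, "dz": 0, "fingers": 0.07}
    - {"rx": 0, "ry": 0, "rz": 0, "dx": -0.0492, "dy": -0.0068, "dz": 0, "fingers": 0.07}
    - {"rx": 0, "ry": 0, "rz": 0, "dx": -0.0492, "dy": -0.0068, "dz": 0, "fingers": 0.07}
    - {"rx": 0, "ry": 0, "rz": 0, "dx": -0.0492, "dy": -0.0068, "dz": 0, "fingers": 0.07}
    - {"rx": 0, "ry": 0, "rz": 0, "dx": -0.0492, "dy": -0.0068, "dz": 0, "fingers": 0.07}
    - {"rx": 0, "ry": 0, "rz": 0, "dx": -0.0492, "dy": -0.0068, "dz": 0, "fingers": 0.07}
    - {"rx": 0, "ry": 0, "rz": 0, "dx": -0.0492, "dy": -0.0068, "dz": 0, "fingers": 0.07}
    - {"rx": 0, "ry": 0, "rz": 0, "dx": 0, "dy": 0, "dz": 0.03, "fingers": 0.07}
    - {"rx": 0, "ry": 0, "rz": 0, "dx": 0, "dy": 0, "dz": 0.04, "fingers": 0.07}
    - {"rx": 0, "ry": 0, "rz": 0, "dx": 0, "dy": 0, "dz": 0, "fingers": 0.07}
    - {"rx": 0, "ry": 0, "rz": 0, "dx": 0, "dy": 0, "dz": 0, "fingers": 0.07}

```text
time_s: 27.5
position: [0.5065, -0.4166, 0.0362]
tool_rot: [[-0.0, 1.0, -0.0], [1.0, 0.0, 0.0], [0.0, -0.0, -1.0]]
ft_force: [0.2, 0.5, 0.4]
grip_width: 0.0702
gripper_force: 0.0
```

```bash
python3 - <<'E'
from h import *
P=[env.get_image("side"),env.get_image("top")]
print(env.observe()["position"])
for p,t in zip(P,(65,100)): fit([p],"antenna_base",(.595,.222,0),.005,lambda c:c.max(2)<t,r=.034); fit([p],"pad",(.595,.222,0.07),.002,light,True,.048)
c=[p["color"][b-35:b+35,a-50:a+50] for p in P for q in((.595,.222,.005),(.6135,-.27,.005)) for a,b in [np.round(proj(p,q)).astype(int)]]
cv2.imwrite("pics/s9.png",cv2.resize(cv2.vconcat([cv2.hconcat(c[:2]),cv2.hconcat(c[2:])]),None,fx=4,fy=4,interpolation=2))
E
```

```text
[ 0.50728669 -0.41720333  0.03794616]
antenna_base joint [0.5955 0.2205] 0.848 each (array([0.5955, 0.2205]), np.float64(0.848))
pad joint [0.5955 0.2212 0.0711] 0.551 each (array([0.5955, 0.2212, 0.0711]), np.float64(0.551))
antenna_base joint [0.5955 0.2228] 0.875 each (array([0.5955, 0.2228]), np.float64(0.875))
pad joint [0.5948 0.2228 0.0618] 0.949 each (array([0.5948, 0.2228, 0.0618]), np.float64(0.949))
```

View pics/s9.png

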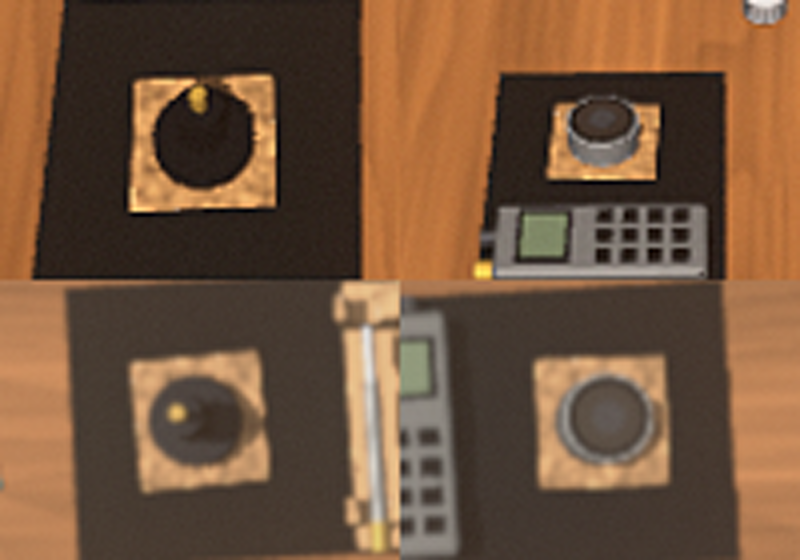

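Request:
arm_command:
  deltas:
    - {"rx": 0, "ry": 0, "rz": 0, "dx": 0, "dy": 0, "dz": 0.03, "fingers": 0.07}
    - {"rx": 0, "ry": 0, "rz": 0, "dx": 0, "dy": 0, "dz": 0.025, "fingers": 0.07}
    - {"rx": 0, "ry": 0, "rz": 0, "dx": 0, "dy": 0, "dz": 0.012, "fingers": 0.07}
    - {"rx": 0, "ry": 0, "rz": 0, "dx": 0, "dy": 0, "dz": 0, "fingers": 0.07}
    - {"rx": 0, "ry": 0, "rz": 0, "dx": 0, "dy": 0, "dz": 0, "fingers": 0.02}
    - {"rx": 0, "ry": 0, "rz": 0, "dx": 0, "dy": 0, "dz": 0, "fingers": 0.02}
    - {"rx": 0, "ry": 0, "rz": 0, "dx": 0, "dy": 0, "dz": 0, "fingers": 0.02}
    - {"rx": 0, "ry": 0, "rz": 0, "dx": 0, "dy": 0, "dz": 0, "fingers": 0.02}
    - {"rx": 0, "ry": 0, "rz": 0, "dx": 0, "dy": 0, "dz": 0, "fingers": 0.02}
    - {"rx": 0, "ry": 0, "rz": 0, "dx": 0, "dy": 0, "dz": 0, "fingers": 0.02}

```text
time_s: 28.6
position: [0.5069, -0.4172, -0.0297]
tool_rot: [[-0.0, 1.0, 0.002], [1.0, 0.0, -0.002], [-0.002, 0.002, -1.0]]
ft_force: [-0.6, 0.9, 6.4]
grip_width: 0.0299
gripper_force: 39.4
```

Request:
arm_command:
  deltas:
    - {"rx": 0, "ry": 0, "rz": 0, "dx": 0, "dy": 0, "dz": -0.03, "fingers": 0.02}
    - {"rx": 0, "ry": 0, "rz": 0, "dx": 0, "dy": 0, "dz": -0.05, "fingers": 0.02}
    - {"rx": 0, "ry": 0, "rz": 0, "dx": 0, "dy": 0, "dz": -0.04, "fingers": 0.02}
    - {"rx": 0, "ry": 0, "rz": 0, "dx": 0.0441, "dy": 0.0104, "dz": 0, "fingers": 0.02}
    - {"rx": 0, "ry": 0, "rz": 0, "dx": 0.0441, "dy": 0.0104, "dz": 0, "fingers": 0.02}
    - {"rx": 0, "ry": 0, "rz": 0, "dx": 0.0441, "dy": 0.0104, "dz": 0, "fingers": 0.02}
    - {"rx": 0, "ry": 0, "rz": 0, "dx": 0.0441, "dy": 0.0104, "dz": 0, "fingers": 0.02}
    - {"rx": 0, "ry": 0, "rz": 0, "dx": 0.0441, "dy": 0.0104, "dz": 0, "fingers": 0.02}
    - {"rx": 0, "ry": 0, "rz": 0, "dx": 0.0441, "dy": 0.0104, "dz": 0, "fingers": 0.02}
    - {"rx": 0, "ry": 0, "rz": 0, "dx": 0.0441, "dy": 0.0104, "dz": 0, "fingers": 0.02}
    - {"rx": 0, "ry": 0, "rz": 0, "dx": 0.0441, "dy": 0.0104, "dz": 0, "fingers": 0.02}
    - {"rx": 0, "ry": 0, "rz": 0, "dx": 0.0441, "dy": 0.0104, "dz": 0, "fingers": 0.02}

```text
time_s: 29.8
position: [0.6002, -0.0179, 0.0893]
tool_rot: [[0.0, 1.0, 0.001], [1.0, -0.0, -0.0], [-0.0, 0.001, -1.0]]
ft_force: [1.4, 0.3, 0.3]
grip_width: 0.0301
gripper_force: 39.7
```

Request:
arm_command:
  deltas:
    - {"rx": 0, "ry": 0, "rz": 0, "dx": 0, "dy": 0, "dz": 0.04, "fingers": 0.02}
    - {"rx": 0, "ry": 0, "rz": 0, "dx": 0, "dy": 0, "dz": 0.03, "fingers": 0.02}
    - {"rx": 0, "ry": 0, "rz": 0, "dx": 0, "dy": 0, "dz": 0.018, "fingers": 0.02}
    - {"rx": 0, "ry": 0, "rz": 0, "dx": 0, "dy": 0, "dz": 0, "fingers": 0.02}
    - {"rx": 0, "ry": 0, "rz": 0, "dx": 0, "dy": 0, "dz": 0, "fingers": 0.02}
    - {"rx": 0, "ry": 0, "rz": 0, "dx": 0, "dy": 0, "dz": 0, "fingers": 0.02}

```text
time_s: 30.4
position: [0.6008, -0.0199, 0.0021]
tool_rot: [[0.0, 1.0, 0.003], [1.0, -0.0, -0.001], [-0.001, 0.003, -1.0]]
ft_force: [-0.1, 0.6, 0.2]
grip_width: 0.0304
gripper_force: 39.7
```

Request:
arm_command:
  deltas:
    - {"rx": 0, "ry": 0, "rz": 0, "dx": -0.0005, "dy": 0, "dz": 0.003, "fingers": 0.02}
    - {"rx": 0, "ry": 0, "rz": 0, "dx": 0, "dy": 0, "dz": 0.002, "fingers": 0.02}
    - {"rx": 0, "ry": 0, "rz": 0, "dx": 0, "dy": 0, "dz": 0, "fingers": 0.02}
    - {"rx": 0, "ry": 0, "rz": 0, "dx": 0, "dy": 0, "dz": 0, "fingers": 0.02}

```text
time_s: 30.8
position: [0.5999, -0.0202, -0.0044]
tool_rot: [[0.0, 1.0, 0.0], [1.0, -0.0, -0.0], [-0.0, 0.0, -1.0]]
ft_force: [0.9, 0.3, -0.6]
grip_width: 0.0301
gripper_force: 39.7
```

Request:
arm_command:
  deltas:
    - {"rx": 0, "ry": 0, "rz": 0, "dx": 0, "dy": 0.0005, "dz": 0.001, "fingers": 0.02}
    - {"rx": 0, "ry": 0, "rz": 0, "dx": 0, "dy": 0, "dz": 0, "fingers": 0.02}
    - {"rx": 0, "ry": 0, "rz": 0, "dx": 0, "dy": 0, "dz": 0, "fingers": 0.02}

```text
time_s: 31.1
position: [0.6002, -0.0202, -0.0048]
tool_rot: [[-0.0, 1.0, -0.0], [1.0, 0.0, -0.0], [-0.0, -0.0, -1.0]]
ft_force: [-3.5, 0.3, 7.5]
grip_width: 0.0308
gripper_force: 40.4
```

Contact. Release gently, lift, back off.

Request:
arm_command:
  deltas:
    - {"rx": 0, "ry": 0, "rz": 0, "dx": 0, "dy": 0, "dz": 0, "fingers": 0.05}
    - {"rx": 0, "ry": 0, "rz": 0, "dx": 0, "dy": 0, "dz": 0, "fingers": 0.05}
    - {"rx": 0, "ry": 0, "rz": 0, "dx": 0, "dy": 0, "dz": 0, "fingers": 0.05}
    - {"rx": 0, "ry": 0, "rz": 0, "dx": 0, "dy": 0, "dz": -0.03, "fingers": 0.06}
    - {"rx": 0, "ry": 0, "rz": 0, "dx": 0, "dy": 0, "dz": -0.05, "fingers": 0.06}
    - {"rx": 0, "ry": 0, "rz": 0, "dx": 0, "dy": 0, "dz": -0.05, "fingers": 0.06}
    - {"rx": 0, "ry": 0, "rz": 0, "dx": 0, "dy": -0.05, "dz": 0, "fingers": 0.06}
    - {"rx": 0, "ry": 0, "rz": 0, "dx": 0, "dy": -0.05, "dz": 0, "fingers": 0.06}
    - {"rx": 0, "ry": 0, "rz": 0, "dx": -0.03, "dy": -0.04, "dz": 0, "fingers": 0.06}
    - {"rx": 0, "ry": 0, "rz": 0, "dx": -0.03, "dy": -0.04, "dz": 0, "fingers": 0.06}
    - {"rx": 0, "ry": 0, "rz": 0, "dx": 0, "dy": 0, "dz": 0, "fingers": 0.06}
    - {"rx": 0, "ry": 0, "rz": 0, "dx": 0, "dy": 0, "dz": 0, "fingers": 0.06}

```text
time_s: 32.3
position: [0.4204, -0.0807, 0.1249]
tool_rot: [[0.002, 1.0, 0.001], [1.0, -0.002, -0.0], [-0.0, 0.001, -1.0]]
ft_force: [-1.1, 0.4, -0.6]
grip_width: 0.0602
gripper_force: 0.0
```

```bash
python3 - <<'E'
from h import *
P=[env.get_image("side"),env.get_image("top")]
for p in P: fit([p],"knob",(.6,-.021,0),.025,lambda c:(c.max(2)-c.min(2)<40)&(c.max(2)>110),r=.03)
c=[cv2.resize(p["color"][b-70:b+70,a-150:a+130],None,fx=2.1,fy=2.1,interpolation=2) for p in P for a,b in [np.round(proj(p,(.6,-.02,.005))).astype(int)]]
cv2.imwrite("pics/s10.png",cv2.vconcat(c))
E
```

```text
knob joint [ 0.6009 -0.0223] 0.887 each (array([ 0.6009, -0.0223]), np.float64(0.887))
knob joint [ 0.601  -0.0184] 0.91 each (array([ 0.601 , -0.0184]), np.float64(0.91))
```

View pics/s10.png

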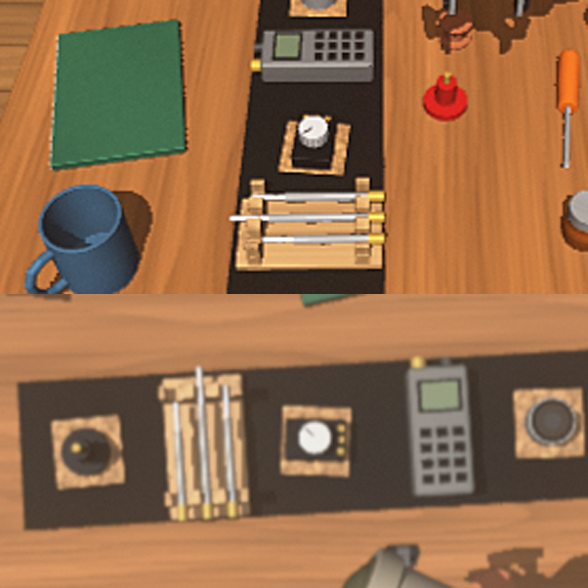

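The side and top views show the knob upright in the middle of the battery (top crop (315,437)), and the base and loudspeaker centred on their pads. The scanner has not moved.

```bash
python3 -c "
from rig import env
print(env.close_job())"
```

```text
the job is handed in; nothing more can be done
None
```

The layout is done and handed in: battery, loudspeaker and antenna base sit within about 2 mm of their pad centres, the knob stands upright in the middle of the battery, and the scanner was not touched; my last check was at about 32 s of the 96 s allowed.

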